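# Set out the reed-riveting desk

### The job

Make the riveting desk ready: lay the nut driver, the dental mirror and the magnetic pickup wand each on the pad that shows its outline, lined up with it, handle over handle, and slide the die plate, inner (die) end first, from the front into the low slot under the bar of the hand press, flat on the bed, straight and fully home against the stop. Leave the chromed mouthpiece and the rivet cup where they are, and let go of everything.

Things in the scene. Friction and masses are not known exactly. Their poses are not given: they have to be found in the camera images.
- nut_driver: Loose nut driver lying on the desk: fat yellow square-section handle 75 long (x = -40 to 35) x 24 wide x 24 mm high, 9 mm steel shaft, 15 mm steel socket. Origin under the handle on the underside, 25 mm behind the tool's middle; +x to the working end, z up: spans x = -40 to 90 mm. Balances near the origin; grip across y.
- mirror: Loose dental mirror: thin square steel handle 10 wide x 10 mm high (x = -40 to 45), thinner neck, and a 27 mm round mirror head tilted upwards (top about 20 mm high). Origin under the handle on the underside, 25 mm behind the tool's middle; +x to the working end, z up: spans x = -40 to 90 mm. Balances near the origin; grip across y.
- wand: Loose magnetic pickup wand, all black: square grip 70 long (x = -40 to 30) x 16 wide x 16 mm high, a 9 mm rod, and a T-shaped magnet bar 48 mm across at the working end. Origin under the handle on the underside, 25 mm behind the tool's middle; +x to the working end, z up: spans x = -40 to 90 mm. Balances near the origin; grip across y.
- die_plate: Loose steel die plate: 130 long x 36 wide x 10 mm thick, with an upright dark grip (26 along x, 14 mm across y, top 48 mm above the underside) near its outer end and a round die insert near its inner end. Origin under the grip's centre, on the underside; +x to the inner end: the plate reaches from x = -30 to x = +100 mm. Grip the upright across y.
- pad_driver: Dark rubber pad fixed to the desk, 140 (x) x 58 (y) x 6 mm, with the pale flat outline of the nut driver (wide handle, thin shaft, small socket). Origin under the pad's middle, +x to the outline's working end, z up. The tool lies right with its origin at pad x = -25, y = 0, z = 6 mm, x axes alike.
- pad_mirror: Dark rubber pad fixed to the desk, 140 (x) x 58 (y) x 6 mm, with the pale flat outline of the dental mirror (thin handle, round head). Origin under the pad's middle, +x to the outline's working end, z up. The tool lies right with its origin at pad x = -25, y = 0, z = 6 mm, x axes alike.
- pad_wand: Dark rubber pad fixed to the desk, 140 (x) x 58 (y) x 6 mm, with the pale flat outline of the pickup wand (medium grip, thin rod, cross-bar). Origin under the pad's middle, +x to the outline's working end, z up. The tool lies right with its origin at pad x = -25, y = 0, z = 6 mm, x axes alike.
- press: Fixed grey hand press, 320 mm tall. Origin on the desk under the ram; -x: open front. Bed 10 mm high, x -115 to 105, 100 wide. Low slot: bar across at x -50 to -20, underside 24 and top 36 mm above the bed, posts 52 apart inside. Stop at x = 16. Ram and head from x = -15 back, column and handle behind (to x = 160). Plate home at the stop: origin at press x = -84, y = 0, z = 10 mm, x axes alike.
- mouthpiece: Loose chromed mouthpiece, 28 (x) x 100 (y) x 17 mm high, row of ten small holes on top. Origin under its middle. A bystander: it stays where it is.
- rivet_cup: Small loose brass cup of rivets, 44 mm across, 22 mm high. Origin under its middle. A bystander: it stays where it is.
Mind the look-alikes: they are no part of the job. What is shaped like the pad_mirror but orange or purple is not meant. Leave any green look-alike of the die_plate alone.

How it is judged:
At the end, for the whole second after the job is handed in: Tools flat on their own outlines within 13 mm along and across and 0.25 rad, working end over working end; die plate flat on the bed, die end first under the bar, within 10 mm of the stop, 12 mm of the slot's middle and 0.25 rad; all released, at rest (x of nut_driver in the frame of pad_driver between -0.038 and -0.012 m and y of nut_driver in the frame of pad_driver between -0.013 and 0.013 m and z of nut_driver in the frame of pad_driver between 0.002 and 0.01 m and x of pad_driver in the frame of nut_driver between 0.007 and 0.043 m and angle between the x axis of nut_driver and the x axis of pad_driver, either way round below 0.25 rad and x of mirror in the frame of pad_mirror between -0.038 and -0.012 m and y of mirror in the frame of pad_mirror between -0.013 and 0.013 m and z of mirror in the frame of pad_mirror between 0.002 and 0.01 m and x of pad_mirror in the frame of mirror between 0.007 and 0.043 m and angle between the x axis of mirror and the x axis of pad_mirror, either way round below 0.25 rad and x of wand in the frame of pad_wand between -0.038 and -0.012 m and y of wand in the frame of pad_wand between -0.013 and 0.013 m and z of wand in the frame of pad_wand between 0.002 and 0.01 m and x of pad_wand in the frame of wand between 0.007 and 0.043 m and angle between the x axis of wand and the x axis of pad_wand, either way round below 0.25 rad and x of die_plate in the frame of press between -0.094 and -0.074 m and y of die_plate in the frame of press between -0.012 and 0.012 m and z of die_plate in the frame of press between 0.006 and 0.014 m and x of press in the frame of die_plate above 0.06 m and angle between the x axis of die_plate and the x axis of press, either way round below 0.25 rad and linear speed of each of nut_driver, mirror, wand, die_plate below 0.02 m/s); the robot touches nothing.
It fails at once if the mouthpiece is shifted more than 25 mm (distance of mouthpiece from where it was at the start of the episode above 0.025 m).
It fails at once if the rivet cup is shifted more than 25 mm (distance of rivet_cup from where it was at the start of the episode above 0.025 m).
It also fails if it takes over 96 s, if anything falls off the work surface, if the arm or the gripper's body presses on something with over 40 N, if the wrist force passes 120 N, or if a joint passes its speed limit or range.

### The arm

A 6-joint arm with a two-finger parallel gripper is mounted at the origin on the work surface. World frame = base frame: x ahead of the robot, y to its left, z up, the work surface at z = 0. Lengths are in m, angles in rad, forces in N, time in s.
With the tool pointing down it reaches from about 0.225 to 0.875 m from the base axis. Payload 3.4 kg.
Tool frame: the origin (TCP) lies at the very end of the fingers, on their centre line; the grasp point (between the pads) lies 19 mm behind it; x points along the fingers, z is the direction in which the jaws open and shut, and the axes are right-handed (so a half turn about x gives the same grasp; the last joint's range is limited). The gripper opens to 85 mm and grips with 20 to 120 N. Pads are 22 mm wide; open, the fingers measure 114 mm over their backs; the gripper's body (76 mm by 85 mm) begins 54 mm behind the grasp point. The pads swing forward as they close: fully open they stand 13 mm farther back than shut.
Start: joints at [-0.121, 0.276, 1.505, -0, 1.361, -0.121], TCP at [0.575, -0, 0.231] pointing down, gripper open.
Joint ranges: [-2.89, 2.89], [-0.75, 2.08], [0.22, 2.7], [-1.18, 4.32], [0.11, 2.71], [-2.7, 2.7]. Speed limits (rad/s): [2.57, 2.57, 3.14, 3.14, 3.14, 3.14].

### API

Orientations are given as a unit quaternion [w, x, y, z].
In Python, from rig import manip, viewer, finder gives the robot as it stands.
- The arm moves only by the tool move_arm, never from a script. Its argument "rows" is a list of rows, each a list of 3 entries, a list of its own where there are three numbers: the shift along the tool's x, y, z in mm, then the turn about the tool's x in rad, then the finger opening in mm, from 0 to 85.4. A call has 1 to 8 rows; each row is the pose to reach, as a shift and turn from the pose measured when the call began, along the tool's axes at that moment; what a row does not reach only later rows make up. A row lasts 1/12 s, in which the tool goes at most 41.7 mm and 7.16 degrees, less where a joint would pass 70% of its speed; a pose out of reach is approached as far as the arm can. A call with a gripper value outside its range is refused whole. The fingers move at their own pace and stop on an object; "force" is the grip in N (left out, the last holds). Time passes only in rows, so rows that repeat a pose let the fingers close. It gives the time, the measured TCP pose, the force and the opening at its end, in the units of the state.
- manip.get_state(): the state, without advancing time (a new reading comes with each control period).
- viewer.get_image(name): name is "scene" or "side" or "wrist"; returns the picture (420x560x3 uint8, red, green, blue); there is no depth.
- viewer.get_calibration(name): a dict with "mtx" (3x3 intrinsics, pixels), "k1" (the pictures are not rectified: a ray, as slopes to the right and down, at radius r is drawn at 1 + k1 r^2 times it, then the intrinsics apply), "R" (3x3) and "t" (3): a world point X has camera coordinates R X + t. Camera axes: x right, y down, z forward; pixel columns grow to the right and rows downward; lengths in m; the calibration is good to about 2 mm. A picture is of the moment at which its call begins: read the wrist's pose just before it. get_calibration takes no time and is no camera call; for the wrist camera it gives the pose at the moment of the call.
- manip.sign_off(): hands the job in, once; it reports no verdict.
Trained networks look in the newest picture that a camera, given by its name, has taken for a name from the list of things; names that differ only in an ending like _2 or _b are one class to them, and where a whole thing is asked for, a point or a joint stands for the part that bears it (a point fixed in the world has none). Each returns a list of dicts, best first, with "score" (0 to 1); they miss things now and then, are a little off and sometimes report something else, mostly with a low value. They report only what shows in the picture. A call takes as long as a camera call. They do not tell look-alikes from the thing itself.
- finder.look_for(target, camera): "centre" ([column, row] in pixels, amid what is visible of it).
- finder.trace(target, camera): "mask" (420x560 bool, what is visible of it) and "centre" ([column, row] in pixels, amid what is visible of it).
The state is a dict: "clock": time; "qpos": joint angles; "qd": joint speeds; "effort": joint torques, N m; "position": TCP position; "ee_rot": TCP orientation; "contact_force": force on the tool from outside, world axes, zero at the start; "moment": the same for the moment, N m; "width": finger opening in m.
Only numpy, scipy, OpenCV 4.12 (cv2) and the standard library are available. Lean on these libraries where they do the work, as an engineer would, in place of code of your own. Each camera call takes 0.05 s, during which the arm holds its last target.

## Working session

There is one attempt and no reset: what is moved stays moved. The work goes in short steps, Python scripts to look and compute and a tool call to move; the robot and the scene stay as the last step left them, time stands still between calls to the robot, and variables do not carry over. Pictures are saved under pics/ and viewed, and the job is handed in when it is done.

Besides the shell and the picture viewer there is one more tool, called after "Call:" by a JSON object that holds its "fn" and its "kwargs", one argument or row to a line. move_arm: Moves the arm, as the interface text tells. Its arguments: {"type":"object","properties":{"rows":{"type":"array"},"force":{"type":"number"}},"required":["rows"]}

```bash
ls; mkdir -p pics; cat > h.py <<'E'
import numpy as np, cv2
from rig import manip, viewer, finder
def save(n,f):
    im=viewer.get_image(n); cv2.imwrite('pics/'+f,im[:,:,::-1]); return im
E
python3 - <<'E'
from h import *
for c in ['scene','side','wrist']:
    save(c,'a_%s.png'%c); k=viewer.get_calibration(c); print(c,k)
print(manip.get_state())
E
```

```text
pics
scene {'mtx': array([[508.75294309,   0.        , 279.62777292],
       [  0.        , 508.75294309, 216.08455347],
       [  0.        ,   0.        ,   1.        ]]), 'k1': 0.007617755239549059, 'R': array([[ 0.75771206,  0.65258473, -0.00236624],
       [ 0.47500837, -0.55400831, -0.68369719],
       [-0.44748126,  0.51692162, -0.72976199]]), 't': array([-0.32055227, -0.2416905 ,  1.94643667])}
side {'mtx': array([[394.92954708,   0.        , 282.14952299],
       [  0.        , 394.92954708, 211.19062383],
       [  0.        ,   0.        ,   1.        ]]), 'k1': 0.001479285986323493, 'R': array([[-0.85765768, -0.51414519,  0.00883293],
       [-0.38767634,  0.63521609, -0.6679877 ],
       [ 0.33783185, -0.5763291 , -0.74411989]]), 't': array([0.3939728 , 0.25489137, 1.14984709])}
wrist {'mtx': array([[350.17120902,   0.        , 278.8560587 ],
       [  0.        , 350.17120902, 209.58794621],
       [  0.        ,   0.        ,   1.        ]]), 'k1': -0.07944158598939033, 'R': array([[ 9.99997829e-01,  7.40943093e-04, -1.94750318e-03],
       [ 1.22284292e-03, -9.65449124e-01,  2.60588746e-01],
       [-1.68713381e-03, -2.60590561e-01, -9.65447934e-01]]), 't': array([-0.57453197, -0.03356216,  0.37751343])}
{'clock': 0.15, 'qpos': array([-1.21009709e-01,  2.76445642e-01,  1.50582607e+00,  5.60470485e-06,
        1.36071626e+00, -1.20980739e-01]), 'qd': array([-5.69208577e-05, -2.70095105e-03, -4.90551387e-03,  3.75055827e-04,
        2.42141292e-03,  1.36923512e-03]), 'effort': array([ 9.65923646e-04, -4.17143512e+01, -2.46032345e+01, -1.26433165e-04,
        7.58384820e-03, -3.43765259e-05]), 'position': array([5.74607823e-01, 3.87310825e-05, 2.30647245e-01]), 'ee_rot': array([7.06617130e-01, 7.21243034e-05, 7.07596088e-01, 5.08102504e-05]), 'contact_force': array([-0.59993722, -0.39442548,  0.15142456]), 'moment': array([-0.03058205,  0.02130717, -0.02269824]), 'width': 0.08533351540371736}
```

View pics/a_scene.png

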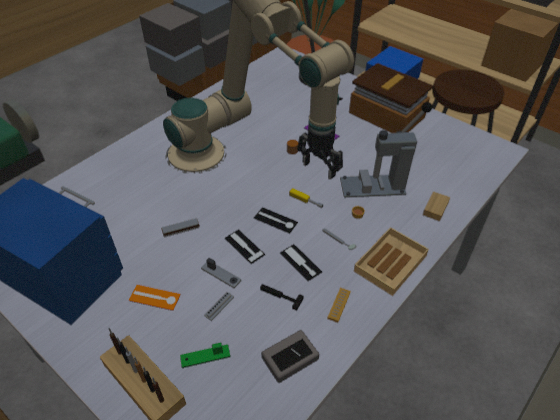

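View pics/a_side.png

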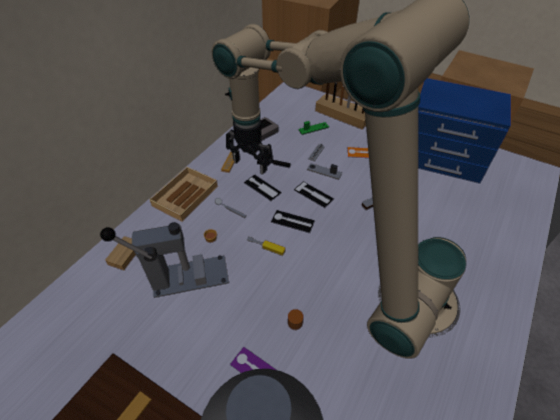

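View pics/a_wrist.png

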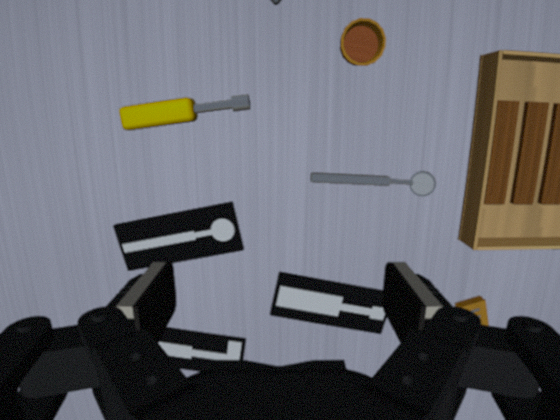

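```bash
cat >> h.py <<'E'
def ray(px,k):
    p=cv2.undistortPoints(np.array(px,float).reshape(-1,1,2),k['mtx'],np.array([k['k1'],0,0,0,0.]))[:,0]
    d=np.c_[p,np.ones(len(p))]@k['R']; o=-k['R'].T@k['t']
    return o,d
def toplane(px,k,z=0.):
    o,d=ray(px,k); return (o+d*((z-o[2])/d[:,2])[:,None])[:,:2]
def proj(X,k):
    X=np.array(X,float).reshape(-1,3)
    return cv2.projectPoints(X,cv2.Rodrigues(k['R'])[0],k['t'],k['mtx'],np.array([k['k1'],0,0,0,0.]))[0][:,0]
def survey(c,names,f,zs={}):
    k=viewer.get_calibration(c); im=viewer.get_image(c); out=im.copy()
    for n in names:
        for r in finder.trace(n,c)[:3]:
            if r['score']<.3: continue
            m=r['mask'].astype(np.uint8); z=zs.get(n,0.)
            v,u=np.nonzero(m)
            P=toplane(np.c_[u,v],k,z); mu=P.mean(0); w,V=np.linalg.eigh(np.cov((P-mu).T))
            a=V[:,1]; s=(P-mu)@a; 
            print(n,round(r['score'],2),'c',np.round(r['centre']),'xy',np.round(P.mean(0),4),'ang',round(np.degrees(np.arctan2(a[1],a[0])),1),'len',np.round([s.min(),s.max()],3),'n',len(u),'skew',round((s**3).mean()/s.std()**3,2))
            cs,_=cv2.findContours(m,0,2); cv2.drawContours(out,cs,-1,(255,0,0),1); cv2.putText(out,n,tuple(int(q) for q in r['centre']),0,.35,(0,255,0),1)
    cv2.imwrite('pics/'+f,out[:,:,::-1]); return k,im
ALL=['nut_driver','mirror','wand','die_plate','pad_driver','pad_mirror','pad_wand','press','mouthpiece','rivet_cup']
E
python3 - <<'E'
from h import *
survey('scene',ALL,'b_scene.png')
print()
survey('wrist',['nut_driver','mirror','pad_driver','pad_mirror','pad_wand','rivet_cup'],'b_wrist.png')
E
```

```text
nut_driver 0.8 c [300. 194.] xy [0.4604 0.0781] ang -174.4 len [-0.079  0.056] n 198 skew -0.57
mirror 0.41 c [392. 172.] xy [0.5891 0.4201] ang 100.0 len [-0.236  0.465] n 2984 skew 0.73
wand 0.69 c [288. 294.] xy [ 0.6804 -0.2798] ang -166.0 len [-0.055  0.079] n 305 skew 0.32
die_plate 0.91 c [205. 355.] xy [ 0.643  -0.5616] ang 55.6 len [-0.066  0.064] n 675 skew -0.06
die_plate 0.74 c [219. 273.] xy [ 0.4796 -0.3428] ang -176.6 len [-0.07   0.072] n 502 skew -0.0
pad_driver 0.59 c [298. 263.] xy [ 0.6386 -0.1511] ang 170.3 len [-0.069  0.076] n 708 skew 0.09
pad_mirror 0.96 c [275. 218.] xy [ 0.4602 -0.0663] ang -170.7 len [-0.071  0.073] n 575 skew 0.03
pad_mirror 0.87 c [158. 299.] xy [ 0.3948 -0.5299] ang -154.0 len [-0.07   0.074] n 853 skew 0.07
pad_wand 0.98 c [243. 244.] xy [ 0.4627 -0.2172] ang 171.2 len [-0.069  0.074] n 649 skew 0.08
press 0.74 c [391. 172.] xy [0.5885 0.4212] ang 99.8 len [-0.242  0.464] n 3145 skew 0.73
mouthpiece 0.52 c [218. 305.] xy [ 0.5586 -0.4277] ang 93.6 len [-0.051  0.053] n 323 skew 0.05
rivet_cup 0.53 c [359. 209.] xy [0.6482 0.1428] ang 119.6 len [-0.028  0.03 ] n 122 skew -0.03

nut_driver 0.87 c [169. 108.] xy [0.4667 0.0716] ang -173.3 len [-0.078  0.06 ] n 2461 skew -0.42
mirror 0.69 c [382. 183.] xy [ 0.6833 -0.001 ] ang 176.7 len [-0.063  0.076] n 1415 skew 0.15
pad_driver 0.9 c [327. 301.] xy [ 0.6339 -0.1496] ang 166.6 len [-0.076  0.068] n 4989 skew -0.05
pad_mirror 0.7 c [183. 234.] xy [ 0.4613 -0.0653] ang -169.1 len [-0.069  0.073] n 5962 skew 0.07
pad_wand 0.97 c [196. 348.] xy [ 0.4752 -0.2151] ang 177.9 len [-0.055  0.051] n 2578 skew -0.25
rivet_cup 0.78 c [361.  42.] xy [0.6572 0.1392] ang -139.8 len [-0.023  0.025] n 1775 skew 0.07
```

View pics/b_wrist.png

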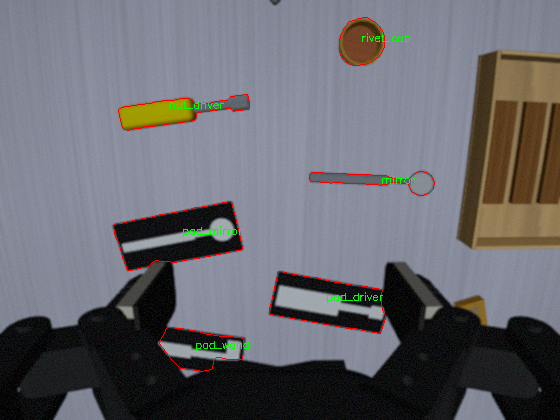

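View pics/b_scene.png

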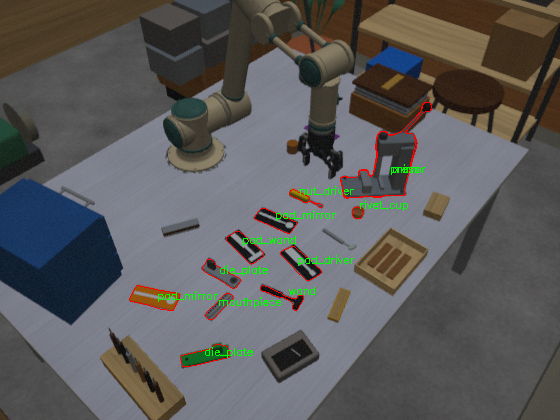

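Call:
{"fn": "move_arm", "kwargs": {
  "rows": [
    [[-10,-30,-10],-0.12,85],
    [[-20,-60,-20],-0.24,85],
    [[-30,-90,-30],-0.36,85],
    [[-40,-120,-40],-0.48,85],
    [[-50,-150,-50],-0.6,85],
    [[-60,-180,-60],-0.72,85],
    [[-60,-200,-60],-0.84,85],
    [[-60,-200,-60],-0.96,85]
  ]
}}

```text
clock: 1.72
position: [0.5149, -0.2045, 0.2921]
ee_rot: [0.627, -0.329, 0.627, 0.326]
contact_force: [1.1, 1.0, -0.0]
width: 0.0851
```

Call:
{"fn": "move_arm", "kwargs": {
  "rows": [
    [[0,0,0],-0.12,85],
    [[0,0,0],-0.24,85],
    [[0,0,0],-0.36,85],
    [[0,0,0],-0.48,85],
    [[0,0,0],-0.6,85],
    [[0,0,0],-0.61,85]
  ]
}}

```text
clock: 2.22
position: [0.5148, -0.2045, 0.2921]
ee_rot: [-0.499, 0.502, -0.5, -0.499]
contact_force: [0.3, -0.7, -0.1]
width: 0.0848
```

```bash
python3 - <<'E'
from h import *
s=manip.get_state();print(s['clock'],s['position'],s['ee_rot'],s['qpos'])
survey('wrist',['wand','die_plate','pad_driver','pad_wand','pad_mirror','mouthpiece','nut_driver','mirror'],'c_wrist.png',{'pad_driver':.006,'pad_wand':.006,'pad_mirror':.006})
E
```

```text
2.2167 [ 0.51483893 -0.2045404   0.29213397] [-0.49871702  0.50212507 -0.49975079 -0.49940054] [-0.50213131  0.21438659  1.4402544  -0.00248501  1.48365724 -2.07577326]
wand 0.39 c [166. 141.] xy [ 0.4804 -0.3459] ang -173.0 len [-0.069  0.064] n 3370 skew -0.08
die_plate 0.84 c [ 32. 268.] xy [ 0.6571 -0.5567] ang 49.0 len [-0.062  0.053] n 2086 skew -0.15
die_plate 0.61 c [166. 138.] xy [ 0.4795 -0.3459] ang -173.1 len [-0.069  0.063] n 3326 skew -0.12
pad_driver 0.59 c [324. 255.] xy [ 0.6321 -0.1492] ang 168.6 len [-0.074  0.068] n 4388 skew -0.08
pad_wand 0.97 c [271. 123.] xy [ 0.4578 -0.2158] ang 170.9 len [-0.072  0.068] n 5798 skew -0.06
pad_mirror 0.87 c [21. 84.] xy [ 0.4034 -0.5173] ang -164.0 len [-0.061  0.085] n 3922 skew 0.34
pad_mirror 0.74 c [394. 122.] xy [ 0.4573 -0.0671] ang -168.1 len [-0.074  0.067] n 5592 skew -0.08
mouthpiece 0.65 c [105. 205.] xy [ 0.5604 -0.4281] ang 93.8 len [-0.055  0.052] n 1726 skew -0.04
mirror 0.54 c [436. 264.] xy [0.6383 0.0039] ang 178.4 len [-0.033  0.029] n 385 skew -0.03
```

View pics/c_wrist.png

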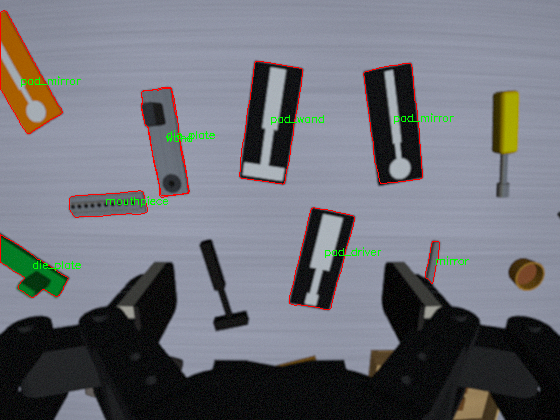

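```bash
cat >> h.py <<'E'
from scipy.optimize import minimize
def box(a,b,w,z0,z1): return [(x,y,z) for x in(a,b) for y in(-w,w) for z in(z0,z1)]
def disc(x,r,z0,z1): return [(x+r*np.cos(t),r*np.sin(t),z) for t in np.arange(0,6.28,.3) for z in (z0,z1)]
PAD=[box(-70,70,29,0,6)]
M={'nut_driver':[box(-40,35,12,0,24),box(35,75,4.5,7.5,16.5),box(74,90,7.5,4.5,19.5)],
'mirror':[box(-40,45,5,0,10),box(45,66,3,2,8),[(76.5+13.5*np.cos(t),13.5*np.sin(t),13+6*np.cos(t)) for t in np.arange(0,6.28,.3)]],
'wand':[box(-40,30,8,0,16),box(30,80,4.5,3.5,12.5),box(78,90,24,2,14)],
'die_plate':[box(-30,100,18,0,10),box(-13,13,7,10,48)],
'pad_driver':PAD,'pad_mirror':PAD,'pad_wand':PAD,'mouthpiece':[box(-14,14,50,0,17)]}
def sil(model,p,k,S=4):
    c,s=np.cos(p[2]),np.sin(p[2]); T=np.array([[c,-s,0],[s,c,0],[0,0,1.]]); m=np.zeros((420*S,560*S),np.uint8)
    for part in model:
        X=np.array(part)/1000@T.T+[p[0],p[1],p[3] if len(p)>3 else 0]
        h=cv2.convexHull(((proj(X,k)+.5)*S).astype(np.float32)); cv2.fillConvexPoly(m,np.int32(np.round(h)),1)
    return m
def fit(n,mask,k,p0,z=0.,S=4):
    M1=cv2.resize(mask.astype(np.uint8),None,fx=S,fy=S,interpolation=cv2.INTER_NEAREST)
    def f(p):
        m=sil(M[n],[p[0],p[1],p[2],z],k,S); return 1-(m&M1).sum()/max(1,(m|M1).sum())
    best=None
    for d in (0,.15,-.15):
        r=minimize(f,[p0[0],p0[1],p0[2]+d],method='Nelder-Mead',options=dict(initial_simplex=np.array([[p0[0],p0[1],p0[2]+d],[p0[0]+.01,p0[1],p0[2]+d],[p0[0],p0[1]+.01,p0[2]+d],[p0[0],p0[1],p0[2]+d+.1]]),xatol=2e-4,fatol=1e-4,maxiter=120))
        if best is None or r.fun<best.fun: best=r
    return best.x,1-best.fun
def near(n,c,k,p0,z=0.,mask=None):
    if mask is None:
        best=None
        rs=finder.trace(n,c)
        m0=sil(M[n],[*p0,z],k,1)
        for r in rs:
            ov=(r['mask']&(m0>0)).sum()
            if ov>0 and (best is None or ov>best[0]): best=(ov,r)
        if best is None: print(n,'none'); return
        mask=best[1]['mask']; sc=best[1]['score']
    else: sc=-1
    x,i=fit(n,mask,k,p0,z); print(n,'score',round(sc,2),'pose',np.round(x[:2],4),'deg',round(np.degrees(x[2]),1),'IoU',round(i,3)); return x,mask
def darkmask(im,box_,th=60):
    u0,v0,u1,v1=box_; m=np.zeros(im.shape[:2],np.uint8); m[v0:v1,u0:u1]=(im[v0:v1,u0:u1].max(2)<th); 
    n,l,st,_=cv2.connectedComponentsWithStats(m); i=1+np.argmax(st[1:,4]); return l==i
E
python3 - <<'E'
from h import *
c='wrist'; k=viewer.get_calibration(c); im=save(c,'d.png')
near('pad_wand',c,k,[.458,-.216,-.16]); near('pad_mirror',c,k,[.457,-.067,.2]); near('pad_driver',c,k,[.632,-.149,-.2])
near('die_plate',c,k,[.45,-.35,.12]); near('mouthpiece',c,k,[.56,-.428,.06])
m=darkmask(im,(185,225,262,340)); print(m.sum()); near('wand',c,k,[.65,-.29,-.2],mask=m)
near('wand',c,k,[.65,-.29,.3],mask=m)
o=im.copy(); o[m]=[255,0,0]; cv2.imwrite('pics/d2.png',o[200:350,150:300,::-1])
E
```

```text
pad_wand score 0.83 pose [ 0.4598 -0.2163] deg -8.6 IoU 0.96
pad_mirror score 0.98 pose [ 0.4605 -0.0662] deg 11.4 IoU 0.965
pad_driver score 0.75 pose [ 0.6363 -0.1499] deg -11.1 IoU 0.947
die_plate score 0.56 pose [ 0.4468 -0.3481] deg 6.7 IoU 0.931
mouthpiece score 0.79 pose [ 0.5581 -0.4268] deg 4.2 IoU 0.851
1153
wand score -1 pose [ 0.6433 -0.291 ] deg 13.1 IoU 0.759
wand score -1 pose [ 0.643  -0.2905] deg 12.6 IoU 0.76
```

View pics/d2.png

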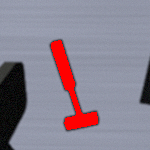

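Call:
{"fn": "move_arm", "kwargs": {
  "rows": [
    [[0,0,40],0,85],
    [[0,0,80],0,85],
    [[0,0,120],0,85],
    [[0,0,160],0,85],
    [[0,0,200],0,85],
    [[0,0,240],0,85],
    [[0,0,280],0,85],
    [[0,0,320],0,85]
  ]
}}

```text
clock: 3.63
position: [0.5143, 0.1174, 0.2912]
ee_rot: [-0.5, 0.502, -0.5, -0.499]
contact_force: [0.8, -0.0, 0.8]
width: 0.0848
```

Call:
{"fn": "move_arm", "kwargs": {
  "rows": [
    [[0,0,40],0,85],
    [[0,0,40],0,85],
    [[0,0,40],0,85]
  ]
}}

```text
clock: 3.88
position: [0.5139, 0.1596, 0.2909]
ee_rot: [-0.498, 0.503, -0.499, -0.5]
contact_force: [0.8, -0.2, -0.4]
width: 0.0852
```

```bash
python3 - <<'E'
from h import *
s=manip.get_state();print(s['clock'],s['position'])
c='wrist'; k=viewer.get_calibration(c); im=save(c,'e.png')
near('nut_driver',c,k,[.45,.07,.12]); near('mirror',c,k,[.66,0,-.06])
near('pad_mirror',c,k,[.46,-.066,.2]);
np.savez('e.npz',im=im,R=k['R'],t=k['t'],mtx=k['mtx'],k1=k['k1'])
E
```

```text
3.8833 [0.51391341 0.15959191 0.29090871]
nut_driver score 0.77 pose [0.4548 0.0703] deg 7.1 IoU 0.86
mirror score 0.57 pose [0.6478 0.0027] deg -1.5 IoU 0.198
pad_mirror score 0.64 pose [ 0.4609 -0.0651] deg 11.3 IoU 0.967
```

View pics/e.png

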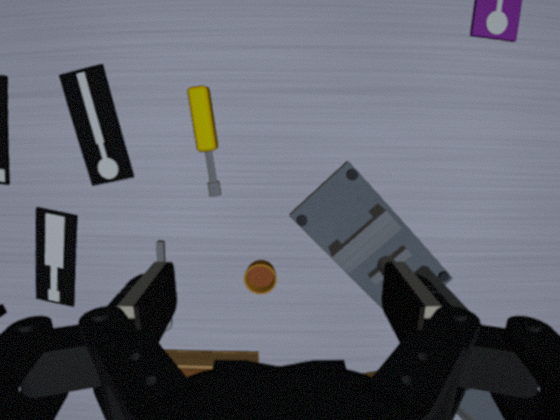

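```bash
python3 - <<'E'
from h import *
d=np.load('e.npz'); k={a:d[a] for a in('R','t','mtx','k1')}; k['k1']=float(k['k1']); im=d['im']
P=toplane([(291,213),(347,162),(450,279),(375,305)],k,.01); print(P)
print(np.linalg.norm(P[0]-P[1])); e=P[2]-P[1]; print(np.degrees(np.arctan2(e[1],e[0])))
n=P[1]-P[0]; print('perp',np.degrees(np.arctan2(n[1],n[0]))-90)
# refine via IoU of bed drawn edges: segment by edges with subpixel corners
g=cv2.cvtColor(im,cv2.COLOR_RGB2GRAY); 
cr=cv2.cornerSubPix(g,np.float32([[291,213],[347,162]]).reshape(-1,1,2),(5,5),(-1,-1),(3,30,.01))[:,0]; print(cr)
cv2.imwrite('pics/e2.png',cv2.resize(im[140:330,270:470,::-1],None,fx=3,fy=3,interpolation=cv2.INTER_CUBIC))
E
```

```text
[[0.56730967 0.1746821 ]
 [0.5027763  0.24150991]
 [0.65863803 0.39129398]
 [0.69719071 0.29157932]]
0.0929005452168774
43.86084284642287
perp 43.99933464725444
[[288.19296 214.557  ]
 [346.76462 159.89496]]
```

View pics/e2.png

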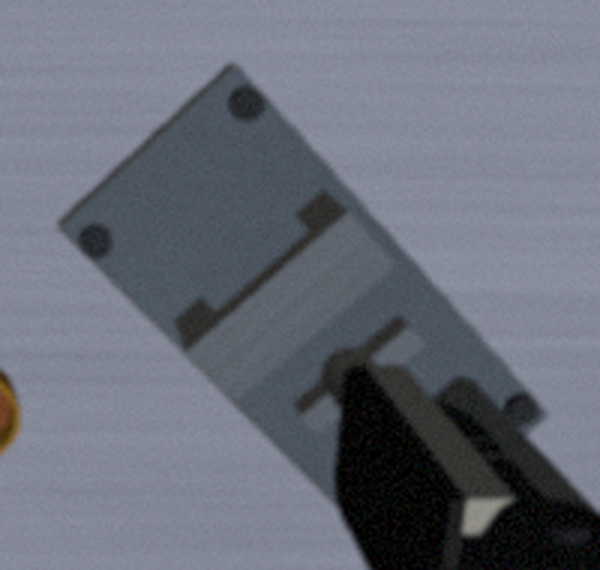

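```bash
python3 - <<'E'
from h import *
d=np.load('e.npz'); k={a:d[a] for a in('R','t','mtx','k1')}; k['k1']=float(k['k1']); im=d['im']
px=np.array([(289.7,215.3),(347.3,161),(452,277.3)])
def model(p,pts):
    c,s=np.cos(p[2]),np.sin(p[2]); X=np.array(pts)/1000; return np.c_[p[0]+c*X[:,0]-s*X[:,1],p[1]+s*X[:,0]+c*X[:,1],X[:,2]]
pts=[(-115,-50,0),(-115,50,0),(105,50,5)]
from scipy.optimize import least_squares
r=least_squares(lambda p:(proj(model(p,pts),k)-px).ravel(),[.62,.28,.76]); print(r.x,np.degrees(r.x[2]),r.fun)
p=r.x
c,s=np.cos(p[2]),np.sin(p[2]); print('home',p[0]-.084*c,p[1]-.084*s)
o=im.copy()
def poly(pts): cv2.polylines(o,[np.int32(np.round(proj(model(p,pts),k)*8))],True,(255,0,0),1,cv2.LINE_AA,3)
poly([(-115,-50,10),(-115,50,10),(105,50,10),(105,-50,10)]);poly([(-50,-36,46),(-50,36,46),(-20,36,46),(-20,-36,46)]);poly([(-115,-50,0),(-115,50,0),(105,50,0),(105,-50,0)])
cv2.imwrite('pics/e3.png',cv2.resize(o[140:330,270:470,::-1],None,fx=3,fy=3,interpolation=cv2.INTER_CUBIC))
E
```

```text
[0.61973672 0.28868776 0.77734036] 44.53832202285201 [-0.78261332 -0.28970789 -0.05488122 -0.10693642  0.94112745  0.59403855]
home 0.5598630758893635 0.22977132469649925
```

View pics/e3.png

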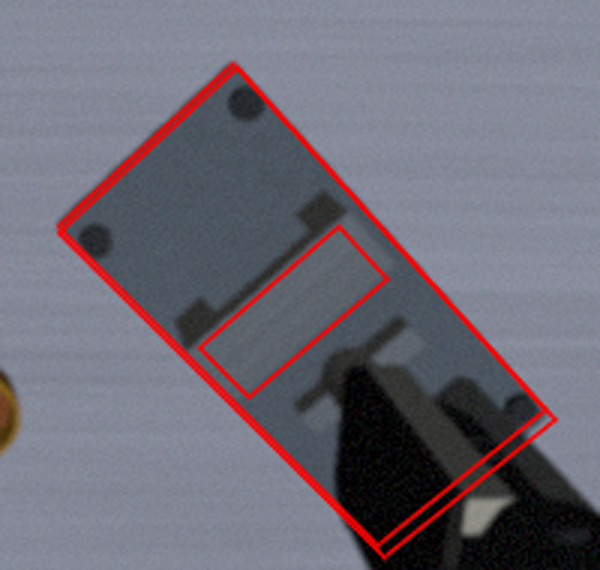

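```bash
cat >> h.py <<'E'
from scipy.spatial.transform import Rotation as Ro
def plan(*tg):
    s=manip.get_state(); q=s['ee_rot']; R=Ro.from_quat([q[1],q[2],q[3],q[0]]).as_matrix()
    yaw=np.arctan2(-R[1,1],-R[0,1])
    print('t',round(s['clock'],2),'pos',np.round(s['position'],4),'yaw',round(np.degrees(yaw),2),'tilt',np.round(np.degrees(R[:2,0]),2),'w',round(s['width'],4),'q6',round(s['qpos'][5],2),'F',np.round(s['contact_force'],1))
    for x,y,z,psi in tg:
        d=R.T@(np.array([x,y,z])-s['position']); t=-(np.radians(psi)-yaw); t=(t+np.pi)%(2*np.pi)-np.pi
        print('  shift mm',np.round(d*1000,1),'turn',round(t,3))
E
python3 - <<'E'
from h import *
plan((.4548,.0703,.1,7.1),(.4548,.0703,.006,7.1))
E
```

```text
t 4.08 pos [0.5144 0.1561 0.291 ] yaw -0.07 tilt [ 0.13 -0.25] w 0.0849 q6 -1.4 F [-0.5 -0.7 -0.4]
  shift mm [191.2  60.  -85.1] turn -0.125
  shift mm [285.2  60.2 -84.7] turn -0.125
```

Call:
{"fn": "move_arm", "kwargs": {
  "rows": [
    [[30,15,-21],-0.06,60],
    [[60,30,-43],-0.125,60],
    [[95,45,-64],-0.125,60],
    [[130,60,-85],-0.125,60],
    [[165,60,-85],-0.125,60],
    [[200,60,-85],-0.125,60],
    [[235,60,-85],-0.125,60],
    [[255,60,-85],-0.125,60]
  ],
  "force": 50
}}

```text
clock: 4.75
position: [0.4528, 0.0683, 0.0336]
ee_rot: [-0.467, 0.53, -0.471, -0.529]
contact_force: [-0.4, -0.5, -0.0]
width: 0.0597
```

```bash
python3 - <<'E'
from h import *
plan((.4548,.0703,.006,7.1)); save('wrist','f.png')
E
```

```text
t 4.75 pos [0.4528 0.0683 0.0336] yaw 6.89 tilt [-0.1  -0.26] w 0.0597 q6 -1.69 F [-0.4 -0.5 -0. ]
  shift mm [27.6 -2.3  1.9] turn -0.004
```

View pics/f.png

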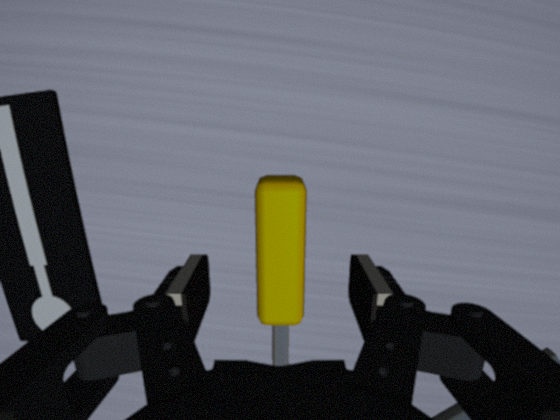

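Call:
{"fn": "move_arm", "kwargs": {
  "rows": [
    [[14,-1,2],0,60],
    [[27,-2,2],0,60],
    [[27,-2,2],0,30],
    [[27,-2,2],0,10],
    [[27,-2,2],0,10],
    [[27,-2,2],0,10],
    [[27,-2,2],0,10]
  ],
  "force": 50
}}

```text
clock: 5.38
position: [0.4537, 0.0701, 0.0057]
ee_rot: [-0.467, 0.529, -0.471, -0.529]
contact_force: [0.9, -0.7, 5.1]
width: 0.0228
```

Call:
{"fn": "move_arm", "kwargs": {
  "rows": [
    [[-10,0,0],0,10],
    [[-35,0,0],0,10],
    [[-60,0,0],0,10],
    [[-80,0,0],0,10]
  ]
}}

```text
clock: 5.72
position: [0.4544, 0.0706, 0.0877]
ee_rot: [-0.467, 0.53, -0.471, -0.529]
contact_force: [-0.1, -0.2, 0.1]
width: 0.0229
```

```bash
python3 - <<'E'
from h import *
th=np.radians(-11.1); x,y=.6363-.025*np.cos(th),-.1499-.025*np.sin(th); print(x,y)
plan((x,y,.09,-11.1),(x,y,.016,-11.1)); save('wrist','g.png')
E
```

```text
0.6117676834001938 -0.14508695083685233
t 5.72 pos [0.4544 0.0706 0.0877] yaw 6.9 tilt [-0.14 -0.27] w 0.0229 q6 -1.68 F [-0.1 -0.2  0.1]
  shift mm [  -1.7 -130.3 -233. ] turn 0.314
  shift mm [  72.3 -130.6 -232.7] turn 0.314
```

View pics/g.png

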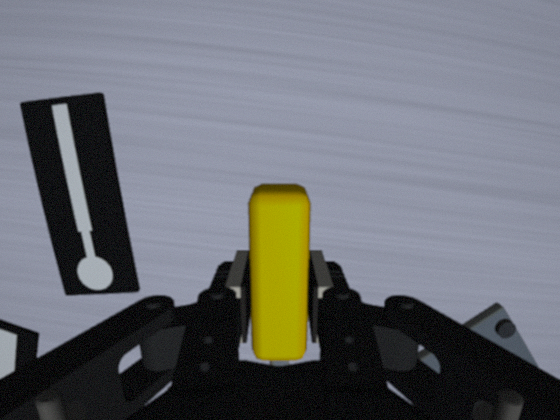

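Call:
{"fn": "move_arm", "kwargs": {
  "rows": [
    [[-2,-19,-34],0.06,10],
    [[-2,-38,-68],0.12,10],
    [[-2,-57,-102],0.18,10],
    [[-2,-76,-136],0.24,10],
    [[-2,-95,-170],0.3,10],
    [[-2,-114,-204],0.314,10],
    [[-2,-130,-233],0.314,10],
    [[-2,-130,-233],0.314,10]
  ]
}}

```text
clock: 6.43
position: [0.619, -0.1513, 0.095]
ee_rot: [0.548, -0.454, 0.546, 0.443]
contact_force: [0.5, 0.4, -0.9]
width: 0.0229
```

```bash
python3 - <<'E'
from h import *
plan((.6118,-.1451,.0135,-11.1)); save('wrist','h.png')
E
```

```text
t 6.43 pos [ 0.619  -0.1513  0.095 ] yaw -11.27 tilt [ 0.65 -0.55] w 0.0229 q6 -1.72 F [ 0.5  0.4 -0.9]
  shift mm [81.3  9.4  5.2] turn -0.003
```

View pics/h.png

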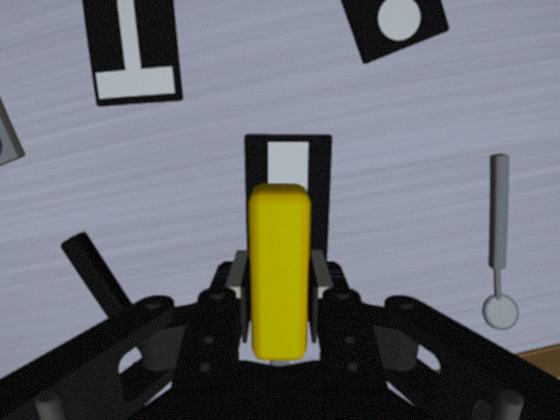

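Call:
{"fn": "move_arm", "kwargs": {
  "rows": [
    [[20,5,3],0,10],
    [[45,9,5],0,10],
    [[65,9,5],0,10],
    [[75,9,5],0,10],
    [[75,9,5],0,10]
  ]
}}

```text
clock: 6.9
position: [0.6063, -0.1404, 0.0171]
ee_rot: [0.546, -0.45, 0.547, 0.447]
contact_force: [-0.6, 0.2, -0.5]
width: 0.0228
```

```bash
python3 - <<'E'
from h import *
plan((.6118,-.1451,.0135,-11.1))
E
```

```text
t 6.9 pos [ 0.6063 -0.1404  0.0171] yaw -11.22 tilt [ 0.08 -0.22] w 0.0228 q6 -1.71 F [-0.6  0.2 -0.5]
  shift mm [ 3.6 -6.3 -3.5] turn -0.002
```

Call:
{"fn": "move_arm", "kwargs": {
  "rows": [
    [[0,-6,-3],0,10],
    [[0,-6,-3],0,10],
    [[4,-6,-3],0,10],
    [[4,-6,-3],0,10]
  ]
}}

```text
clock: 7.23
position: [0.6122, -0.1446, 0.0136]
ee_rot: [0.546, -0.451, 0.547, 0.447]
contact_force: [-0.3, -0.5, -0.5]
width: 0.023
```

```bash
python3 - <<'E'
from h import *
plan((.6118,-.1451,.0135,-11.1)); k=viewer.get_calibration('wrist'); save('wrist','i.png')
near('mirror','wrist',k,[.65,0,-.06])
E
```

```text
t 7.23 pos [ 0.6122 -0.1446  0.0136] yaw -11.21 tilt [ 0.15 -0.25] w 0.023 q6 -1.71 F [-0.3 -0.5 -0.5]
  shift mm [ 0.1  0.3 -0.5] turn -0.002
mirror score 0.73 pose [6.479e-01 6.000e-04] deg 1.0 IoU 0.304
```

View pics/i.png

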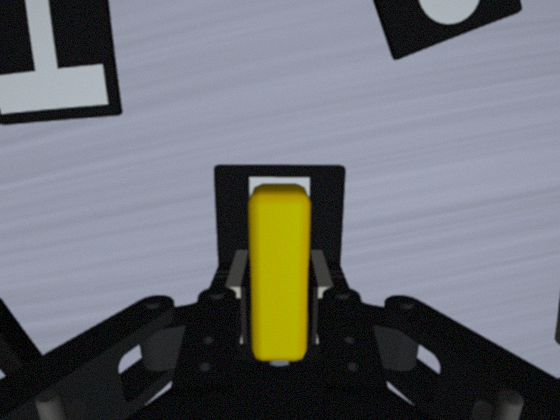

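Call:
{"fn": "move_arm", "kwargs": {
  "rows": [
    [[0,0,0],0,35],
    [[0,0,0],0,50],
    [[0,0,0],0,50],
    [[-30,0,0],0,50],
    [[-70,0,0],0,50],
    [[-110,0,0],0,50],
    [[-110,0,0],0,50],
    [[-110,0,0],0,50]
  ]
}}

```text
clock: 8.0
position: [0.6137, -0.1448, 0.1271]
ee_rot: [0.547, -0.453, 0.545, 0.445]
contact_force: [0.3, -0.4, 0.3]
width: 0.0498
```

```bash
python3 - <<'E'
from h import *
plan(); k=viewer.get_calibration('wrist'); im=save('wrist','j.png')
near('nut_driver','wrist',k,[.612,-.145,-.2],z=.006)
near('pad_driver','wrist',k,[.636,-.15,-.2])
rs=finder.trace('mirror','wrist'); print([(r['score'],r['centre']) for r in rs])
near('mirror','wrist',k,[.66,0.01,-.06])
E
```

```text
t 8.0 pos [ 0.6137 -0.1448  0.1271] yaw -11.22 tilt [ 0.52 -0.38] w 0.0498 q6 -1.71 F [ 0.3 -0.4  0.3]
nut_driver score 0.97 pose [ 0.6126 -0.1445] deg -11.5 IoU 0.922
pad_driver score 0.86 pose [ 0.6361 -0.1494] deg -11.5 IoU 0.642
[(0.58, [471.8, 238.7])]
mirror score 0.58 pose [6.475e-01 4.000e-04] deg -1.7 IoU 0.84
```

View pics/j.png

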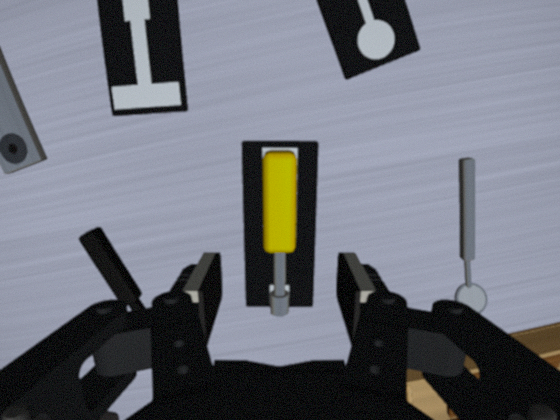

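```bash
python3 - <<'E'
from h import *
plan((.6475,.0004,.05,-1.7),(.6475,.0004,.004,-1.7))
E
```

```text
t 8.25 pos [ 0.6104 -0.1438  0.1218] yaw -11.22 tilt [-0.07 -0.17] w 0.0498 q6 -1.71 F [ 0.2 -0.3 -0.3]
  shift mm [ 71.3  -8.3 148.9] turn -0.166
  shift mm [117.3  -8.4 149. ] turn -0.166
```

Call:
{"fn": "move_arm", "kwargs": {
  "rows": [
    [[10,-2,38],-0.06,45],
    [[25,-4,76],-0.12,45],
    [[40,-6,114],-0.166,45],
    [[60,-8,149],-0.166,45],
    [[80,-8,149],-0.166,45],
    [[80,-8,149],-0.166,45],
    [[80,-8,149],-0.166,45]
  ]
}}

```text
clock: 8.83
position: [0.6455, 0.0009, 0.0391]
ee_rot: [0.505, -0.492, 0.51, 0.494]
contact_force: [0.4, -0.1, -0.6]
width: 0.045
```

```bash
python3 - <<'E'
from h import *
plan((.6475,.0004,.004,-1.7)); k=viewer.get_calibration('wrist'); im=save('wrist','k.png')
near('mirror','wrist',k,[.6475,0.0,-.03]);plan((.6475,.0004,.004,-1.7))
E
```

```text
t 8.83 pos [0.6455 0.0009 0.0391] yaw -1.65 tilt [-0.37 -0.17] w 0.045 q6 -1.64 F [ 0.4 -0.1 -0.6]
  shift mm [35.1 -2.3 -0.4] turn 0.001
mirror score 0.75 pose [0.6478 0.001 ] deg -2.6 IoU 0.656
t 8.93 pos [ 6.475e-01 -4.000e-04  4.170e-02] yaw -1.76 tilt [-0.05 -0.2 ] w 0.0449 q6 -1.64 F [0.8 0.3 0.7]
  shift mm [37.7 -0.   0.9] turn -0.001
```

View pics/k.png

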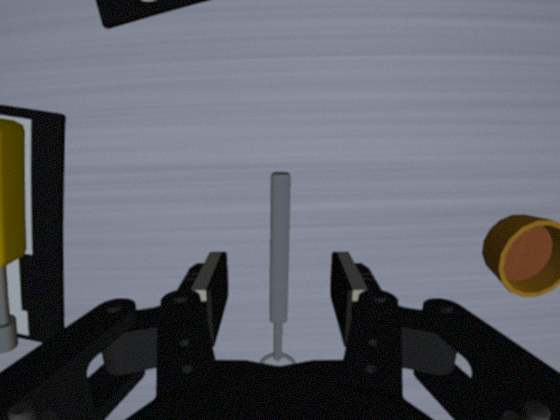

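Call:
{"fn": "move_arm", "kwargs": {
  "rows": [
    [[18,0,1],0.01,45],
    [[37,0,1],0.01,45],
    [[37,0,1],0.01,45],
    [[37,0,1],0.01,15],
    [[37,0,1],0.01,2],
    [[37,0,1],0.01,2],
    [[37,0,1],0.01,2],
    [[37,0,1],0.01,2]
  ],
  "force": 40
}}

```text
clock: 9.6
position: [0.6488, -0.0001, 0.0066]
ee_rot: [0.51, -0.491, 0.511, 0.488]
contact_force: [0.1, -2.5, 6.2]
width: 0.0083
```

Call:
{"fn": "move_arm", "kwargs": {
  "rows": [
    [[-20,0,0],0,2],
    [[-50,0,0],0,2],
    [[-85,0,0],0,2],
    [[-85,0,0],0,2],
    [[-85,0,0],0,2],
    [[-85,0,0],0,2]
  ]
}}

```text
clock: 10.1
position: [0.6481, 0.0005, 0.0916]
ee_rot: [0.51, -0.491, 0.511, 0.488]
contact_force: [0.1, -0.4, -0.7]
width: 0.0077
```

```bash
python3 - <<'E'
from h import *
th=np.radians(11.4); x,y=.4607-.025*np.cos(th),-.0657-.025*np.sin(th); print(x,y)
plan((x,y,.09,11.4),(x,y,.012,11.4)); save('wrist','l.png')
E
```

```text
0.436193220634457 -0.07064143350947814
t 10.1 pos [6.481e-01 5.000e-04 9.160e-02] yaw -2.32 tilt [ 0.12 -0.25] w 0.0077 q6 -1.63 F [ 0.1 -0.4 -0.7]
  shift mm [  1.4 208.9 -79.6] turn -0.239
  shift mm [ 79.4 209.1 -79.3] turn -0.239
```

View pics/l.png

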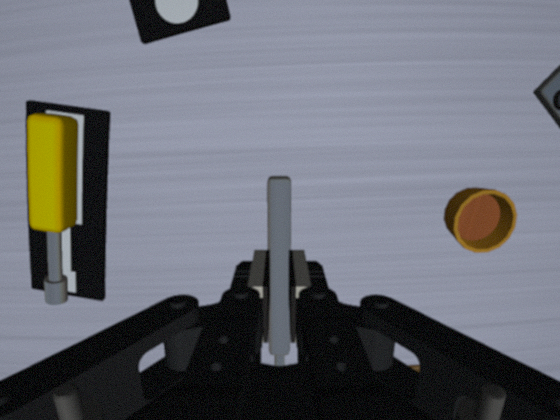

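Call:
{"fn": "move_arm", "kwargs": {
  "rows": [
    [[0,35,-13],-0.06,2],
    [[0,70,-26],-0.12,2],
    [[0,105,-40],-0.18,2],
    [[0,140,-53],-0.239,2],
    [[0,175,-66],-0.239,2],
    [[0,209,-80],-0.239,2],
    [[0,209,-80],-0.239,2],
    [[10,209,-80],-0.239,2]
  ]
}}

```text
clock: 10.82
position: [0.4332, -0.0712, 0.0808]
ee_rot: [-0.447, 0.547, -0.45, -0.546]
contact_force: [0.8, -0.6, -0.2]
width: 0.0079
```

Call:
{"fn": "move_arm", "kwargs": {
  "rows": [
    [[10,0,0],0,2],
    [[10,0,0],0,2],
    [[10,0,0],0,2]
  ]
}}

```text
clock: 11.07
position: [0.4321, -0.0708, 0.0697]
ee_rot: [0.447, -0.546, 0.45, 0.547]
contact_force: [0.4, -0.0, 0.0]
width: 0.0078
```

```bash
python3 - <<'E'
from h import *
plan((.4362,-.0706,.0135,11.4)); save('wrist','m.png')
E
```

```text
t 11.07 pos [ 0.4321 -0.0708  0.0697] yaw 11.25 tilt [-0.22 -0.16] w 0.0078 q6 -2.08 F [ 0.4 -0.   0. ]
  shift mm [56.2 -4.3 -0.5] turn -0.003
```

View pics/m.png

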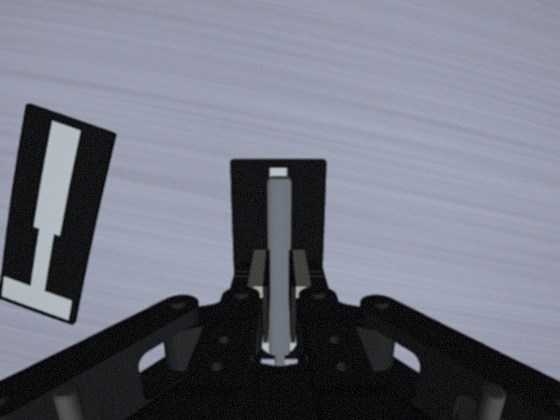

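Call:
{"fn": "move_arm", "kwargs": {
  "rows": [
    [[20,-2,0],0,2],
    [[40,-4,0],0,2],
    [[56,-4,0],0,2],
    [[56,-4,0],0,2],
    [[56,-4,0],0,2]
  ]
}}

```text
clock: 11.53
position: [0.4365, -0.0702, 0.014]
ee_rot: [0.447, -0.546, 0.45, 0.547]
contact_force: [-0.6, -0.0, 0.7]
width: 0.0082
```

```bash
python3 - <<'E'
from h import *
plan((.4362,-.0706,.0135,11.4))
E
```

```text
t 11.53 pos [ 0.4365 -0.0702  0.014 ] yaw 11.27 tilt [-0.23 -0.15] w 0.0082 q6 -2.08 F [-0.6 -0.   0.7]
  shift mm [ 0.5  0.4 -0.4] turn -0.002
```

Call:
{"fn": "move_arm", "kwargs": {
  "rows": [
    [[0,0,0],0,20],
    [[0,0,0],0,40],
    [[0,0,0],0,40],
    [[-30,0,0],0,40],
    [[-65,0,0],0,40],
    [[-100,0,0],0,40],
    [[-100,0,0],0,40],
    [[-100,0,0],0,40]
  ]
}}

```text
clock: 12.2
position: [0.4387, -0.0704, 0.1166]
ee_rot: [-0.448, 0.548, -0.449, -0.545]
contact_force: [-0.2, 0.4, -0.2]
width: 0.0399
```

```bash
python3 - <<'E'
from h import *
k=viewer.get_calibration('wrist'); save('wrist','n.png')
near('mirror','wrist',k,[.436,-.07,.2],z=.006); near('pad_mirror','wrist',k,[.461,-.066,.2]);
plan((.643,-.291,.12,13),(.643,-.291,.006,13))
E
```

```text
mirror score 0.97 pose [ 0.4365 -0.0698] deg 11.0 IoU 0.926
pad_mirror score 0.79 pose [ 0.4605 -0.0656] deg 11.4 IoU 0.801
t 12.35 pos [ 0.4358 -0.0696  0.1132] yaw 11.27 tilt [-0.33 -0.12] w 0.0398 q6 -2.08 F [-0.1  0.7  0.5]
  shift mm [  -7.5 -159.8 -257.7] turn -0.03
  shift mm [ 106.5 -160.5 -257.6] turn -0.03
```

View pics/n.png

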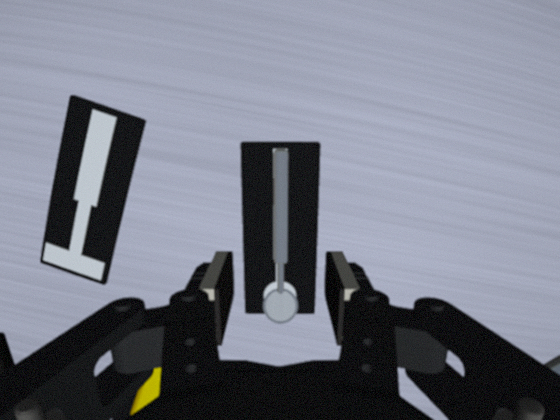

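Call:
{"fn": "move_arm", "kwargs": {
  "rows": [
    [[0,-22,-36],0,45],
    [[0,-44,-72],0,45],
    [[0,-66,-108],-0.03,45],
    [[0,-88,-144],-0.03,45],
    [[0,-110,-180],-0.03,45],
    [[0,-132,-216],-0.03,45],
    [[0,-154,-250],-0.03,45],
    [[0,-160,-258],-0.03,45]
  ]
}}

```text
clock: 13.02
position: [0.6464, -0.2965, 0.1093]
ee_rot: [0.439, -0.553, 0.443, 0.553]
contact_force: [1.4, -0.6, 0.3]
width: 0.0451
```

Call:
{"fn": "move_arm", "kwargs": {
  "rows": [
    [[0,0,0],0,45],
    [[0,0,0],0,45],
    [[0,0,0],0,45]
  ]
}}

```text
clock: 13.27
position: [0.6446, -0.2951, 0.1072]
ee_rot: [0.438, -0.551, 0.443, 0.555]
contact_force: [0.4, 0.8, 0.5]
width: 0.0448
```

```bash
python3 - <<'E'
from h import *
plan((.643,-.291,.05,13)); k=viewer.get_calibration('wrist'); save('wrist','o.png')
near('wand','wrist',k,[.643,-.291,.22])
E
```

```text
t 13.27 pos [ 0.6446 -0.2951  0.1072] yaw 12.87 tilt [-0.53 -0.08] w 0.0448 q6 -2.32 F [0.4 0.8 0.5]
  shift mm [57.2  0.1  4.3] turn -0.002
wand score 0.89 pose [ 0.6452 -0.2921] deg 14.1 IoU 0.897
```

View pics/o.png

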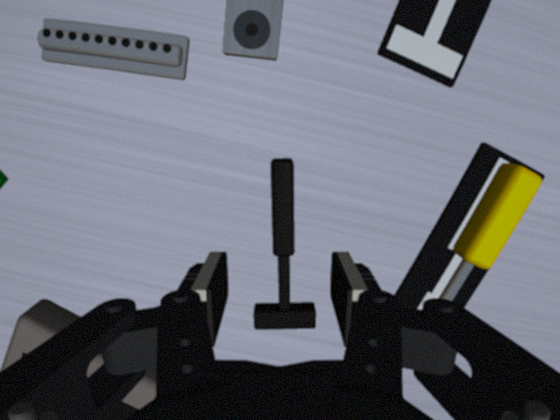

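```bash
python3 - <<'E'
from h import *
plan((.6448,-.292,.0065,14.1))
E
```

```text
t 13.37 pos [ 0.645  -0.2948  0.1088] yaw 12.91 tilt [-0.4  -0.15] w 0.045 q6 -2.32 F [-0.1  0.6 -0.4]
  shift mm [102.2  -1.2   2.9] turn -0.021
```

Call:
{"fn": "move_arm", "kwargs": {
  "rows": [
    [[30,-1,3],-0.02,45],
    [[60,-1,3],-0.02,45],
    [[85,-1,3],-0.02,45],
    [[101,-1,3],-0.02,45],
    [[101,-1,3],-0.02,45],
    [[101,-1,3],-0.02,45]
  ]
}}

```text
clock: 13.87
position: [0.6436, -0.2907, 0.0076]
ee_rot: [0.433, -0.555, 0.437, 0.56]
contact_force: [-0.1, -0.2, 0.9]
width: 0.0451
```

```bash
python3 - <<'E'
from h import *
plan((.6448,-.292,.0065,14.1))
E
```

```text
t 13.87 pos [ 0.6436 -0.2907  0.0076] yaw 14.1 tilt [-0.5  -0.09] w 0.0451 q6 -2.33 F [-0.1 -0.2  0.9]
  shift mm [ 1.1 -0.9 -1.6] turn -0.0
```

Call:
{"fn": "move_arm", "kwargs": {
  "rows": [
    [[0,0,0],0,20],
    [[0,0,0],0,5],
    [[0,0,0],0,5],
    [[0,0,0],0,5],
    [[0,0,0],0,5],
    [[0,0,0],0,5]
  ],
  "force": 50
}}

```text
clock: 14.37
position: [0.6447, -0.2911, 0.01]
ee_rot: [0.433, -0.557, 0.437, 0.558]
contact_force: [-0.8, 0.7, 7.5]
width: 0.0144
```

Call:
{"fn": "move_arm", "kwargs": {
  "rows": [
    [[-20,0,0],0,5],
    [[-50,0,0],0,5],
    [[-85,0,0],0,5],
    [[-85,0,0],0,5],
    [[-85,0,0],0,5],
    [[-85,0,0],0,5]
  ]
}}

```text
clock: 14.87
position: [0.6448, -0.2907, 0.0951]
ee_rot: [0.433, -0.557, 0.437, 0.558]
contact_force: [-0.5, 0.5, -0.7]
width: 0.0137
```

```bash
python3 - <<'E'
from h import *
th=np.radians(-8.7); x,y=.4598-.025*np.cos(th),-.2163-.025*np.sin(th); print(x,y)
plan((x,y,.09,-8.7),(x,y,.014,-8.7)); save('wrist','p.png')
E
```

```text
0.4350876528297829 -0.21251847949381952
t 14.87 pos [ 0.6448 -0.2907  0.0951] yaw 14.09 tilt [-0.33 -0.17] w 0.0137 q6 -2.33 F [-0.5  0.5 -0.7]
  shift mm [  6.1 184.4 126.9] turn 0.398
  shift mm [ 82.1 183.9 127. ] turn 0.398
```

View pics/p.png

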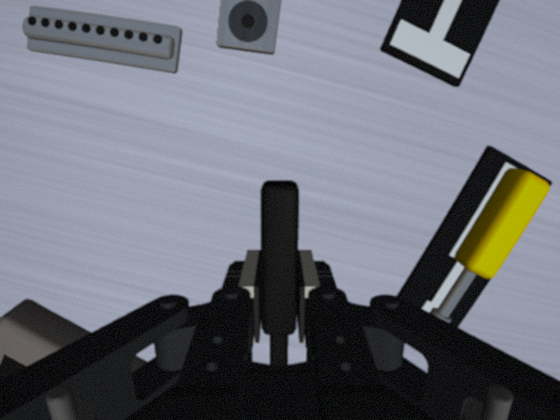

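Call:
{"fn": "move_arm", "kwargs": {
  "rows": [
    [[0,30,21],0.06,5],
    [[0,60,42],0.12,5],
    [[0,90,63],0.18,5],
    [[0,120,84],0.24,5],
    [[0,150,105],0.3,5],
    [[0,184,127],0.36,5],
    [[0,184,127],0.398,5],
    [[0,184,127],0.398,5]
  ]
}}

```text
clock: 15.58
position: [0.431, -0.2098, 0.0939]
ee_rot: [0.534, -0.457, 0.54, 0.463]
contact_force: [0.7, -0.3, 0.0]
width: 0.0142
```

Call:
{"fn": "move_arm", "kwargs": {
  "rows": [
    [[20,0,0],0,5],
    [[40,0,0],0,5],
    [[40,0,0],0,5],
    [[40,0,0],0,5]
  ]
}}

```text
clock: 15.92
position: [0.4306, -0.2097, 0.0528]
ee_rot: [0.533, -0.456, 0.54, 0.464]
contact_force: [-0.4, -0.3, -0.7]
width: 0.014
```

```bash
python3 - <<'E'
from h import *
plan((.4351,-.2125,.0165,-8.7)); save('wrist','q.png')
E
```

```text
t 15.92 pos [ 0.4306 -0.2097  0.0528] yaw -8.75 tilt [-0.81  0.15] w 0.014 q6 -2.01 F [-0.4 -0.3 -0.7]
  shift mm [36.3 -5.4 -2.1] turn -0.001
```

View pics/q.png

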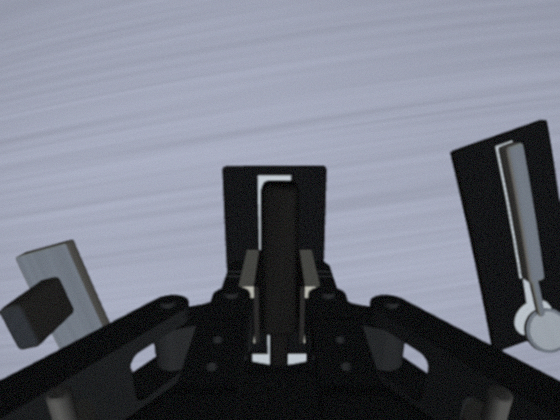

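Call:
{"fn": "move_arm", "kwargs": {
  "rows": [
    [[15,-5,-2],0,5],
    [[30,-5,-2],0,5],
    [[36,-5,-2],0,5],
    [[36,-5,-2],0,5],
    [[36,-5,-2],0,5]
  ]
}}

```text
clock: 16.38
position: [0.436, -0.2131, 0.0181]
ee_rot: [0.534, -0.457, 0.54, 0.463]
contact_force: [0.2, -0.2, -0.6]
width: 0.0139
```

```bash
python3 - <<'E'
from h import *
plan((.4351,-.2125,.0165,-8.7))
E
```

```text
t 16.38 pos [ 0.436  -0.2131  0.0181] yaw -8.74 tilt [-0.68  0.06] w 0.0139 q6 -2.01 F [ 0.2 -0.2 -0.6]
  shift mm [1.6 1.  0.5] turn -0.001
```

Call:
{"fn": "move_arm", "kwargs": {
  "rows": [
    [[2,1,0],0,5],
    [[2,1,0],0,25],
    [[2,1,0],0,45],
    [[2,1,0],0,45],
    [[-30,1,0],0,45],
    [[-65,1,0],0,45],
    [[-105,1,0],0,45],
    [[-105,1,0],0,45]
  ]
}}

```text
clock: 17.05
position: [0.4408, -0.216, 0.1302]
ee_rot: [0.535, -0.463, 0.538, 0.458]
contact_force: [1.4, -1.1, -0.2]
width: 0.0448
```

Call:
{"fn": "move_arm", "kwargs": {
  "rows": [
    [[-20,0,-30],-0.1,45],
    [[-35,0,-60],-0.2,45],
    [[-35,0,-80],-0.27,45],
    [[-35,0,-80],-0.27,45],
    [[-35,0,-80],-0.27,45]
  ]
}}

```text
clock: 17.47
position: [0.4283, -0.2953, 0.1659]
ee_rot: [-0.469, 0.53, -0.472, -0.526]
contact_force: [-1.1, -0.2, -0.7]
width: 0.0451
```

```bash
python3 - <<'E'
from h import *
k=viewer.get_calibration('wrist'); im=save('wrist','r.png')
near('die_plate','wrist',k,[.4468,-.348,.12]); near('wand','wrist',k,[.435,-.2125,-.15],z=.006);
near('pad_wand','wrist',k,[.46,-.216,-.15])
plan((.4468,-.348,.08,6.7))
E
```

```text
die_plate score 0.6 pose [ 0.447  -0.3475] deg 6.4 IoU 0.723
wand score 0.57 pose [ 0.4359 -0.2133] deg -9.6 IoU 0.638
pad_wand none
t 17.67 pos [ 0.4283 -0.2934  0.1652] yaw 6.76 tilt [-0.03 -0.33] w 0.0454 q6 -2.42 F [-1.1 -0.2 -0.2]
  shift mm [ 85.5 -12.1 -55.9] turn 0.001
```

View pics/r.png

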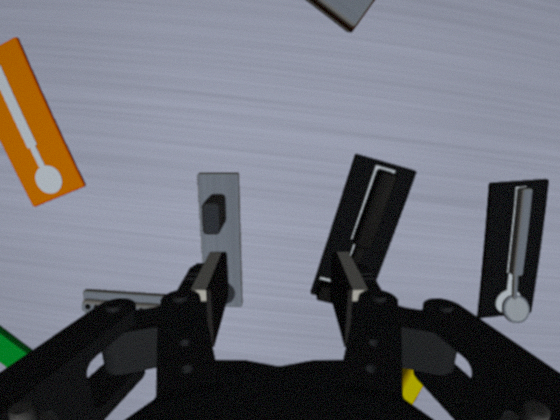

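Call:
{"fn": "move_arm", "kwargs": {
  "rows": [
    [[0,-6,-28],0,45],
    [[20,-12,-56],0,45],
    [[55,-12,-56],0,45],
    [[85,-12,-56],0,45],
    [[85,-12,-56],0,45],
    [[85,-12,-56],0,45]
  ]
}}

```text
clock: 18.17
position: [0.4458, -0.3462, 0.079]
ee_rot: [0.468, -0.528, 0.471, 0.529]
contact_force: [-0.7, 0.3, 0.6]
width: 0.0453
```

```bash
python3 - <<'E'
from h import *
k=viewer.get_calibration('wrist'); im=save('wrist','s.png')
plan((.4468,-.348,.023,6.7))
E
```

```text
t 18.22 pos [ 0.4471 -0.3475  0.0808] yaw 6.8 tilt [-0.05 -0.3 ] w 0.0448 q6 -2.47 F [ 0.4 -0.2  0.7]
  shift mm [57.8  0.2 -0.2] turn 0.002
```

View pics/s.png

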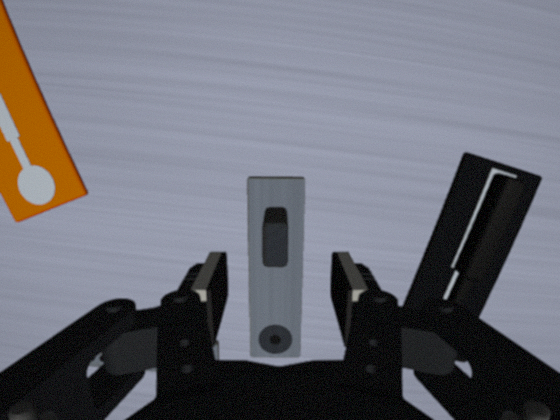

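Call:
{"fn": "move_arm", "kwargs": {
  "rows": [
    [[25,0,0],0,45],
    [[50,0,0],0,45],
    [[57,0,0],0,45],
    [[57,0,0],0,45],
    [[57,0,0],0,45]
  ]
}}

```text
clock: 18.63
position: [0.448, -0.3483, 0.0254]
ee_rot: [-0.468, 0.531, -0.471, -0.527]
contact_force: [-0.6, 0.2, 0.8]
width: 0.045
```

```bash
python3 - <<'E'
from h import *
save('wrist','t.png')
plan((.4468,-.348,.023,6.7))
E
```

```text
t 18.68 pos [ 0.4482 -0.3487  0.0257] yaw 6.82 tilt [ 0.09 -0.44] w 0.0448 q6 -2.47 F [ 0.7 -0.5  0.2]
  shift mm [2.7 1.3 0.9] turn 0.002
```

View pics/t.png

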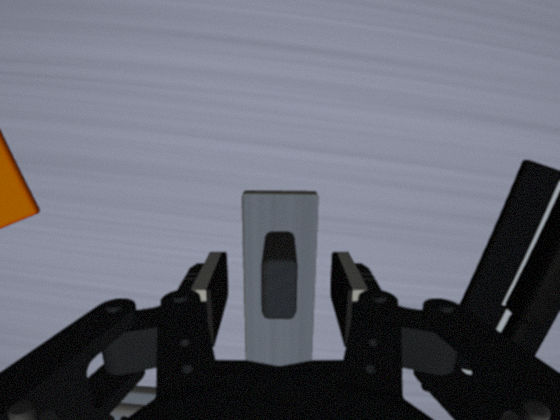

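Grip upright sits centred between the pads (about col 280). Closing.

Call:
{"fn": "move_arm", "kwargs": {
  "rows": [
    [[1,1,1],0,20],
    [[1,1,1],0,3],
    [[1,1,1],0,3],
    [[1,1,1],0,3],
    [[1,1,1],0,3],
    [[1,1,1],0,3],
    [[1,1,1],0,3]
  ],
  "force": 110
}}

```text
clock: 19.27
position: [0.4478, -0.3485, 0.0265]
ee_rot: [-0.468, 0.532, -0.471, -0.526]
contact_force: [-0.3, -0.2, 6.1]
width: 0.0118
```

Call:
{"fn": "move_arm", "kwargs": {
  "rows": [
    [[-10,0,0],0,3],
    [[-30,0,0],0,3],
    [[-60,0,0],0,3],
    [[-90,0,0],0,3],
    [[-120,0,0],0,3],
    [[-120,0,0],0,3],
    [[-120,0,0],0,3]
  ]
}}

```text
clock: 19.85
position: [0.4482, -0.3482, 0.149]
ee_rot: [-0.468, 0.534, -0.471, -0.524]
contact_force: [0.5, 0.3, -2.6]
width: 0.0121
```

```bash
python3 - <<'E'
from h import *
save('wrist','u.png'); save('side','u_s.png')
plan((.4842,.1555,.14,44.4),(.4842,.1555,.04,44.4))
E
```

```text
t 19.95 pos [ 0.4465 -0.3465  0.1458] yaw 6.8 tilt [ 0.12 -0.47] w 0.0115 q6 -2.47 F [ 0.4  0.5 -1.9]
  shift mm [  1.8 -96.8 494.1] turn -0.656
  shift mm [101.8 -96.7 494.9] turn -0.656
```

View pics/u.png

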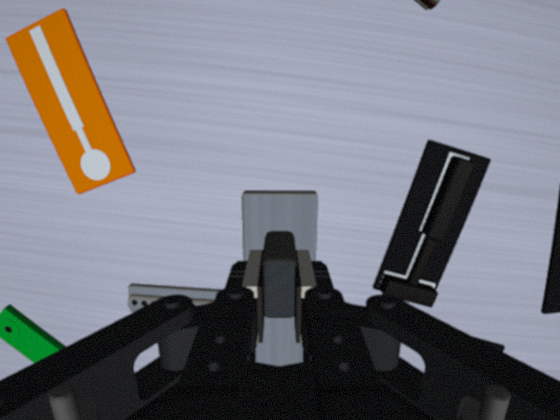

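View pics/u_s.png

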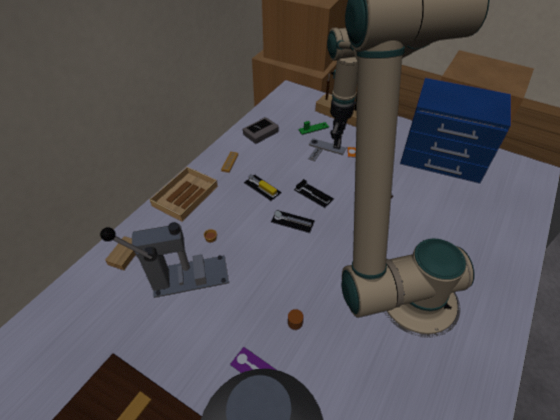

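Call:
{"fn": "move_arm", "kwargs": {
  "rows": [
    [[0,-7,36],-0.05,3],
    [[0,-14,72],-0.1,3],
    [[0,-21,108],-0.15,3],
    [[0,-28,144],-0.2,3],
    [[0,-35,180],-0.25,3],
    [[0,-42,216],-0.3,3],
    [[0,-49,252],-0.35,3],
    [[0,-56,288],-0.4,3]
  ]
}}

```text
clock: 20.62
position: [0.4663, -0.0519, 0.1416]
ee_rot: [-0.352, 0.612, -0.357, -0.611]
contact_force: [0.0, -0.3, -2.2]
width: 0.0117
```

```bash
python3 - <<'E'
from h import *
plan((.4842,.1555,.14,44.4))
E
```

```text
t 20.62 pos [ 0.4663 -0.0519  0.1416] yaw 29.84 tilt [-0.11 -0.4 ] w 0.0117 q6 -2.34 F [ 0.  -0.3 -2.2]
  shift mm [   0.2 -118.7  171. ] turn -0.254
```

Call:
{"fn": "move_arm", "kwargs": {
  "rows": [
    [[0,-20,29],-0.05,3],
    [[0,-40,58],-0.1,3],
    [[0,-60,87],-0.15,3],
    [[0,-80,116],-0.2,3],
    [[0,-100,145],-0.254,3],
    [[0,-118,171],-0.254,3],
    [[0,-118,171],-0.254,3],
    [[0,-118,171],-0.254,3]
  ]
}}

```text
clock: 21.28
position: [0.4821, 0.1563, 0.1383]
ee_rot: [0.27, -0.651, 0.276, 0.653]
contact_force: [0.3, -2.0, -2.1]
width: 0.0119
```

Call:
{"fn": "move_arm", "kwargs": {
  "rows": [
    [[20,0,0],0,3],
    [[40,0,0],0,3],
    [[40,0,0],0,3],
    [[40,0,0],0,3]
  ]
}}

```text
clock: 21.62
position: [0.4801, 0.1547, 0.0968]
ee_rot: [0.269, -0.65, 0.278, 0.654]
contact_force: [0.5, 0.4, -1.8]
width: 0.0117
```

```bash
python3 - <<'E'
from h import *
save('wrist','v.png'); save('side','v_s.png'); save('scene','v_c.png')
plan((.4842,.1555,.040,44.4))
E
```

```text
t 21.77 pos [0.4827 0.1555 0.0991] yaw 44.53 tilt [-0.26 -0.45] w 0.0117 q6 -2.16 F [ 1.1  0.4 -2.1]
  shift mm [59.1 -1.6 -0.9] turn 0.002
```

View pics/v.png

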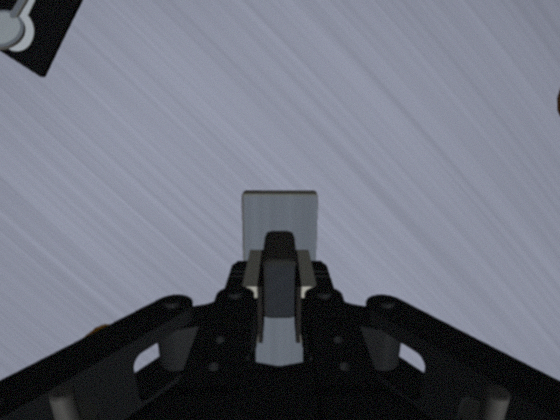

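View pics/v_s.png

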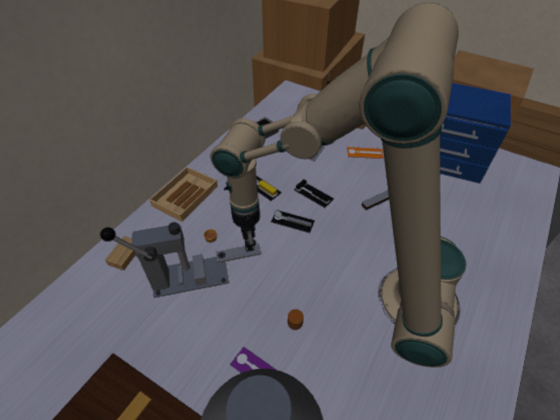

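View pics/v_c.png

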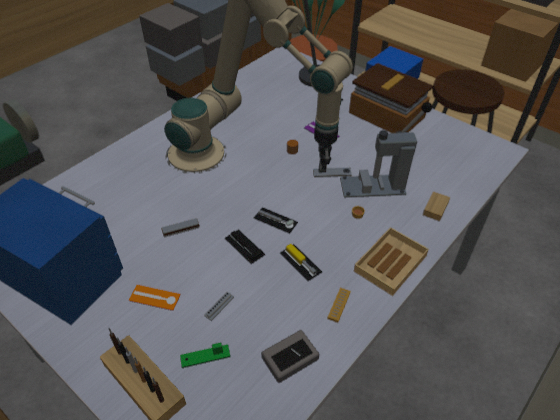

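Call:
{"fn": "move_arm", "kwargs": {
  "rows": [
    [[25,-1,-1],0,3],
    [[50,-1,-1],0,3],
    [[57,-1,-1],0,3],
    [[57,-1,-1],0,3],
    [[57,-1,-1],0,3]
  ]
}}

```text
clock: 22.18
position: [0.4844, 0.155, 0.0428]
ee_rot: [0.27, -0.652, 0.276, 0.652]
contact_force: [-1.3, -0.3, -0.5]
width: 0.0117
```

```bash
python3 - <<'E'
from h import *
save('wrist','w.png'); im=save('scene','w_c.png'); im2=save('side','w_s.png')
cv2.imwrite('pics/w_c2.png',cv2.resize(im[130:210,280:420,::-1],None,fx=5,fy=5,interpolation=cv2.INTER_CUBIC))
cv2.imwrite('pics/w_s2.png',cv2.resize(im2[210:310,130:280,::-1],None,fx=5,fy=5,interpolation=cv2.INTER_CUBIC))
p=(.6197,.2887); th=np.radians(44.4); f=lambda x,z:(p[0]+x*np.cos(th),p[1]+x*np.sin(th),z,44.4)
plan(f(-.19,.041),f(-.14,.041),f(-.084,.041),f(-.084,.0365))
k=viewer.get_calibration('scene'); q=manip.get_state()['position']
X=[]
for x,y,z in [(-30,0,0),(100,-18,0),(100,18,0),(100,18,10),(-30,-18,0)]: X.append([q[0]+(x*np.cos(th)-y*np.sin(th))/1000,q[1]+(x*np.sin(th)+y*np.cos(th))/1000,q[2]-.0265+z/1000])
print(np.round((proj(X,k)-[280,130])*5)); print(np.round((proj(X,viewer.get_calibration('side'))-[130,210])*5))
E
```

```text
t 22.33 pos [0.4851 0.1552 0.0436] yaw 44.53 tilt [-0.09 -0.42] w 0.0114 q6 -2.16 F [-0.6 -0.3 -2.2]
  shift mm [2.6 0.5 1.2] turn 0.002
  shift mm [  2.2 -49.5   1.1] turn 0.002
  shift mm [   1.9 -105.5    0.9] turn 0.002
  shift mm [   6.4 -105.6    1. ] turn 0.002
[[166. 278.]
 [353. 287.]
 [345. 252.]
 [346. 242.]
 [169. 296.]]
[[643. 248.]
 [428. 264.]
 [436. 313.]
 [434. 303.]
 [637. 225.]]
```

View pics/w_c2.png

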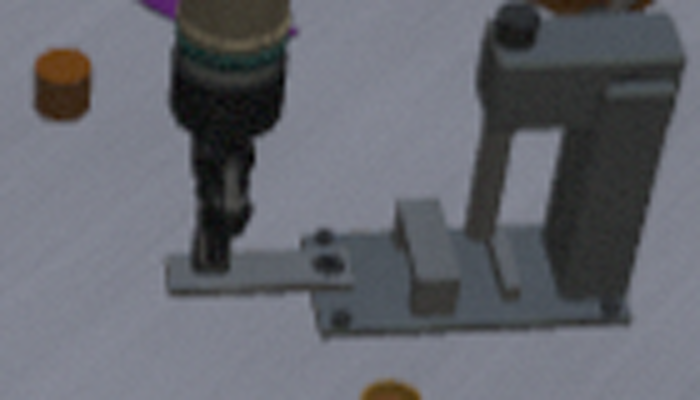

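View pics/w_s2.png

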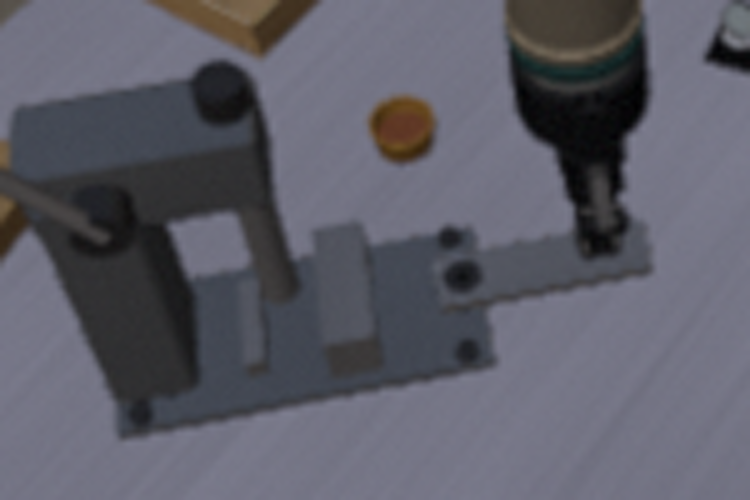

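Call:
{"fn": "move_arm", "kwargs": {
  "rows": [
    [[2,-12,1],0,3],
    [[2,-24,1],0,3],
    [[2,-36,1],0,3],
    [[2,-48,1],0,3],
    [[2,-60,1],0,3],
    [[2,-70,1],0,3],
    [[2,-70,1],0,3],
    [[2,-70,1],0,3]
  ]
}}

```text
clock: 23.0
position: [0.5345, 0.2055, 0.0408]
ee_rot: [-0.27, 0.653, -0.276, -0.652]
contact_force: [-0.8, -0.5, -2.4]
width: 0.0116
```

```bash
python3 - <<'E'
from h import *
im=save('scene','x_c.png'); im2=save('side','x_s.png')
a=cv2.resize(im[130:210,300:420,::-1],(480,320),interpolation=cv2.INTER_CUBIC); b=cv2.resize(im2[210:310,130:250,::-1],(384,320),interpolation=cv2.INTER_CUBIC)
cv2.imwrite('pics/x.png',np.hstack([a,b[:,:320]]))
p=(.6197,.2887); th=np.radians(44.4); f=lambda x,z:(p[0]+x*np.cos(th),p[1]+x*np.sin(th),z,44.4)
plan(f(-.084,.041))
E
```

```text
t 23.1 pos [0.5335 0.2048 0.0407] yaw 44.55 tilt [-0.19 -0.46] w 0.0117 q6 -2.09 F [ 0.2  0.5 -1.9]
  shift mm [ -0.6 -36.4  -0.5] turn 0.003
```

View pics/x.png

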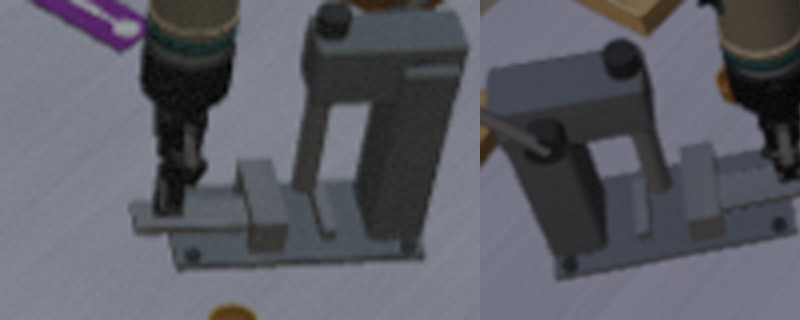

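Call:
{"fn": "move_arm", "kwargs": {
  "rows": [
    [[0,-8,0],0,3],
    [[0,-16,0],0,3],
    [[1,-24,0],0,3],
    [[2,-29,0],0,3],
    [[2,-31,0],0,3],
    [[2,-31,0],0,3]
  ]
}}

```text
clock: 23.6
position: [0.5561, 0.227, 0.0383]
ee_rot: [-0.27, 0.652, -0.276, -0.652]
contact_force: [0.0, 0.7, -2.2]
width: 0.0118
```

```bash
python3 - <<'E'
from h import *
p=(.6197,.2887); th=np.radians(44.4); f=lambda x,z:(p[0]+x*np.cos(th),p[1]+x*np.sin(th),z,44.4)
plan(f(-.084,.0375))
E
```

```text
t 23.6 pos [0.5561 0.227  0.0383] yaw 44.57 tilt [-0.18 -0.46] w 0.0118 q6 -2.07 F [ 0.   0.7 -2.2]
  shift mm [ 0.8 -4.7 -0.4] turn 0.003
```

Call:
{"fn": "move_arm", "kwargs": {
  "rows": [
    [[0,-2,0],0,3],
    [[0,-4,0],0,3],
    [[0,-5,0],0,3],
    [[0,-6,0],0,3],
    [[0,-7,0],0,3],
    [[0,-7,0],0,3]
  ]
}}

```text
clock: 24.1
position: [0.5581, 0.2296, 0.0379]
ee_rot: [0.268, -0.651, 0.278, 0.654]
contact_force: [-5.5, -5.9, 2.1]
width: 0.0116
```

Call:
{"fn": "move_arm", "kwargs": {
  "rows": [
    [[0.5,0,0],0,3],
    [[1,0,0],0,3],
    [[1.5,0,0],0,3],
    [[1.5,0,0],0,3]
  ]
}}

```text
clock: 24.43
position: [0.5581, 0.2293, 0.0372]
ee_rot: [0.268, -0.651, 0.278, 0.654]
contact_force: [-4.0, -3.3, 6.2]
width: 0.0116
```

Call:
{"fn": "move_arm", "kwargs": {
  "rows": [
    [[0,0,0],0,15],
    [[0,0,0],0,25],
    [[0,0,0],0,40],
    [[0,0,0],0,40],
    [[0,0,0],0,40]
  ]
}}

```text
clock: 24.85
position: [0.5583, 0.2295, 0.0371]
ee_rot: [0.268, -0.651, 0.278, 0.653]
contact_force: [-0.2, 0.2, 0.3]
width: 0.0401
```

Call:
{"fn": "move_arm", "kwargs": {
  "rows": [
    [[-20,0,0],0,40],
    [[-50,2,0],0,40],
    [[-80,10,0],0,40],
    [[-100,40,0],0,40],
    [[-120,75,0],0,40],
    [[-120,75,0],0,40],
    [[-120,75,0],0,40],
    [[-120,75,0],0,40]
  ]
}}

```text
clock: 25.52
position: [0.5064, 0.1786, 0.1583]
ee_rot: [0.268, -0.651, 0.278, 0.653]
contact_force: [0.9, 0.2, -0.4]
width: 0.0402
```

```bash
python3 - <<'E'
from h import *
k=viewer.get_calibration('wrist'); im=save('wrist','y.png'); a=save('scene','y_c.png')
p=(.6197,.2887); th=np.radians(44.4)
r=near('die_plate','wrist',k,[.56,.23,.775],z=.010)
if r: 
    x=r[0]; d=x[:2]-p; print('press frame',d@[np.cos(th),np.sin(th)],d@[-np.sin(th),np.cos(th)],np.degrees(x[2])-44.4)
cv2.imwrite('pics/y_c2.png',cv2.resize(a[130:230,280:420,::-1],None,fx=5,fy=5,interpolation=cv2.INTER_CUBIC))
plan()
E
```

```text
die_plate score 0.67 pose [0.5577 0.2288] deg 44.3 IoU 0.631
press frame -0.0862032736713168 0.0005509400766296128 -0.08744492679743132
t 25.67 pos [0.5063 0.1788 0.1571] yaw 44.62 tilt [-0.57 -0.71] w 0.0404 q6 -2.13 F [ 0.5  0.4 -0.7]
```

View pics/y.png

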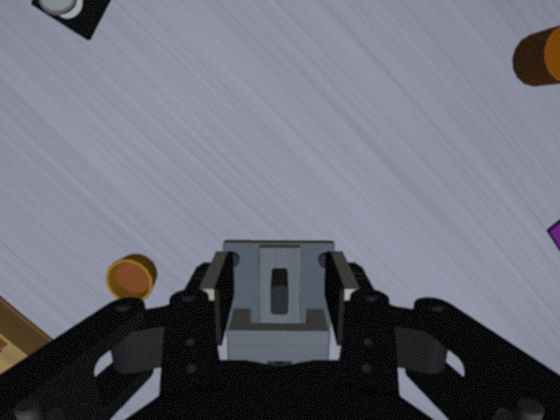

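View pics/y_c2.png

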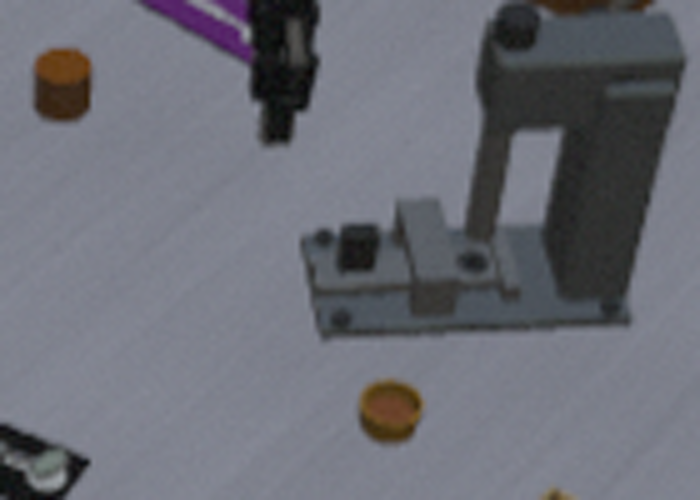

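```bash
python3 - <<'E'
from h import *
plan((.50,-.13,.27,0))
E
```

```text
t 25.67 pos [0.5063 0.1788 0.1571] yaw 44.62 tilt [-0.57 -0.71] w 0.0404 q6 -2.13 F [ 0.5  0.4 -0.7]
  shift mm [-109.   223.1 -215.6] turn 0.779
```

Call:
{"fn": "move_arm", "kwargs": {
  "rows": [
    [[-14,28,-27],0.1,40],
    [[-28,56,-54],0.2,40],
    [[-42,84,-81],0.3,40],
    [[-56,112,-108],0.4,40],
    [[-70,140,-135],0.5,40],
    [[-84,168,-162],0.6,40],
    [[-98,196,-189],0.7,40],
    [[-109,223,-215],0.779,40]
  ]
}}

```text
clock: 26.33
position: [0.5003, -0.1313, 0.2703]
ee_rot: [0.496, -0.5, 0.507, 0.498]
contact_force: [0.6, 0.2, -0.1]
width: 0.0398
```

Call:
{"fn": "move_arm", "kwargs": {
  "rows": [
    [[0,0,0],0,40],
    [[0,0,0],0,40],
    [[0,0,0],0,40],
    [[0,0,0],0,40]
  ]
}}

```text
clock: 26.67
position: [0.5001, -0.1299, 0.2691]
ee_rot: [0.495, -0.499, 0.506, 0.5]
contact_force: [0.4, -0.2, -0.2]
width: 0.04
```

```bash
python3 - <<'E'
from h import *
plan(); c='wrist'; k=viewer.get_calibration(c); im=save(c,'z.png')
T={'nut_driver':('pad_driver',[.612,-.145,-.2],[.636,-.15,-.2]),'mirror':('pad_mirror',[.436,-.07,.2],[.461,-.066,.2]),'wand':('pad_wand',[.435,-.2125,-.15],[.46,-.216,-.15])}
for n,(pd,a,b) in T.items():
    r=near(n,c,k,a,z=.006); q=near(pd,c,k,b)
    if r and q:
        x,y=r[0],q[0]; t=y[2]; d=x[:2]-y[:2]; print('  in pad',np.round([d@[np.cos(t),np.sin(t)],d@[-np.sin(t),np.cos(t)]],4),round(np.degrees(x[2]-t),1))
near('mouthpiece',c,k,[.558,-.427,.07])
E
```

```text
t 26.67 pos [ 0.5001 -0.1299  0.2691] yaw -0.14 tilt [-0.69 -0.6 ] w 0.04 q6 -1.95 F [ 0.4 -0.2 -0.2]
nut_driver score 0.64 pose [ 0.6136 -0.1455] deg -10.4 IoU 0.886
pad_driver score 0.79 pose [ 0.6359 -0.1495] deg -10.8 IoU 0.643
  in pad [-0.0227 -0.0002] 0.5
mirror score 0.81 pose [ 0.4373 -0.0697] deg 10.9 IoU 0.89
pad_mirror score 0.91 pose [ 0.46   -0.0659] deg 11.0 IoU 0.786
  in pad [-0.0229  0.0007] -0.2
wand score 0.83 pose [ 0.4357 -0.2127] deg -9.0 IoU 0.873
pad_wand score 0.87 pose [ 0.4597 -0.2159] deg -8.8 IoU 0.649
  in pad [-0.0242 -0.0005] -0.2
mouthpiece score 0.97 pose [ 0.5583 -0.4252] deg 5.8 IoU 0.851
```

View pics/z.png

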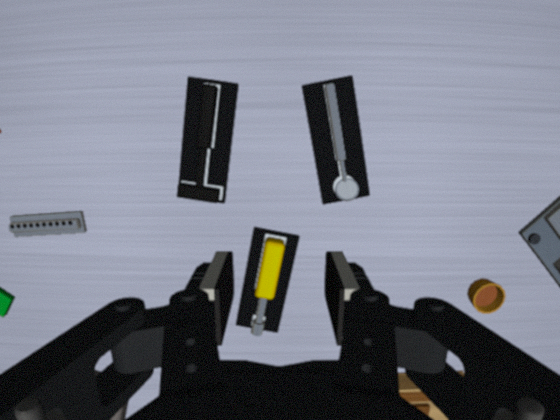

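All three tools lie on their outlines: wand near (208,140), mirror near (335,140) and nut driver near (270,280). The mouthpiece near (48,222) and the rivet cup near (486,295) have not moved. Handing in.

```bash
python3 -c "
from rig import manip
print(manip.sign_off(), manip.get_state()['clock'])"
```

```text
the job is handed in; nothing more can be done
the job is handed in; nothing more can be done
```

The nut driver, mirror and wand are each on their own pad. The die plate is home in the press slot, everything is released, and I handed the job in at about 27 s of the 96 s. The sign-off gives no verdict.

| Part | Last check, in the pad or press frame | Target |
|---|---|---|
| Nut driver | x -22.7 mm, y -0.2 mm, 0.5° off | x -25 mm, y 0 |
| Mirror | x -22.9 mm, y 0.7 mm, -0.2° off | x -25 mm, y 0 |
| Wand | x -24.2 mm, y -0.5 mm, -0.2° off | x -25 mm, y 0 |
| Die plate | x -86 mm, y 0.6 mm, -0.1° off | x -84 mm, y 0 |

- **Die plate:** it met the stop at about 8 N with the arm at press x -85 mm. It was then lowered until it rested on the bed, and the scene picture shows it flat and against the stop.
- **Bystanders:** neither was touched. The mouthpiece measured within 2 mm of its first reading. The rivet cup I only checked by eye.
- **Weak checks:** the die plate camera fit overlapped only 0.63 because the bar and fingers hid part of it. The pad fits were 0.64 to 0.79 because the tools cover them. Both agree with the clearer fits made before anything was placed and with the arm's own positions.

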